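# Set up a gel casting station: seal the tray with the sliding gate and lock its cam

## Task

Get the casting station ready for pouring a gel. Lay the long clear gel tray flat in the station's channel, slide the gate up until the tray is held snugly between the two rubber seals, pressing firmly but not forcing it, then flip the gate's cam lever all the way back so the gate stays clamped with the seals still squeezed. Leave the short tray, the comb and everything else where they are.

Things in the scene. Friction and masses are not known exactly. Their poses are not given: they have to be found in the camera images.
- tray: The long gel tray, the one to use: clear greyish plastic, open at both ends, 100 mm long (own x), 60 mm wide (own y), 30 mm high, floor and side walls 3 mm thick, about 80 g. Origin: centre of its underside; z up. Same end for end. Grip it across its 60 mm width.
- tray_short: The other gel tray, not needed: only 70 mm long (own x), otherwise the same (60 mm wide, 30 mm high). Origin: centre of its underside. Both trays stand left of the station, one farther from the robot than the other, either way round.
- caster: Casting station, fixed to the bench: white base with two rails, 100 mm wide (own y), from -180 to +90 mm along own x, the slide direction. Origin on the bench top under the channel's centre line; z up. Fixed end block at its +x end (top z = 58 mm); the sliding gate comes from -x. A tall monitor stands right of it (world x over 0.58 m, y under 0.05 m): keep the arm clear.
- channel (a point): Point on the channel floor, z = 16 mm, straight above the station's origin, axes as the station's. The tray lies here lengthwise along x. The rails that bound the channel have inner faces at y = +-33 mm (3 mm of play each side of the tray), are 12 mm wide and rise 6 mm above this floor: fingers beside the tray must stay higher than that.
- end_nominal (a point): Middle place of the free face (looking to -x) of the rubber seal on the fixed end block, station x = +55 mm. The block is screwed on through slots, so the true face lies anywhere within 12 mm of this point along x and is not given: where the gate closes has to be felt. The seal yields up to 2 mm at 8 N per mm, then is solid.
- stop (a joint): Slide of the gate (sliding stop) along the station's +x, m: 0 = fully open, grows as it closes, limit 0.076, starts 0 to 0.018. The free face of its rubber seal is at station x = value - 0.099. It slides with about 5 N of dry drag and stays where it is left. The gate is 94 mm wide, top at z = 54 mm.
- gate_seal: Rubber pad on the front of the gate that meets the tray's end: 62 mm wide, 31 mm high, 6 mm thick. Origin 6 mm behind its free face, at z = 0. Yields up to 2 mm at 8 N per mm, then is solid; over 16 N on it bows the tray. When the gate is let go, the squeezed seals push it back until their force is down to the drag; pulling it back before the cam bites loosens them more.
- stop_back (a point): The place to push the gate: middle of the rear face (looking to station -x) of its rear cross bar. The face is flat, 94 mm wide, from z = 24 to 42 mm, this point at z = 33 mm. The seal's free face is 68 mm ahead of it.
- lever (a joint): Cam lever on the gate, rad. 0 = open, leaning 0.35 rad from upright towards the tray; grows as it swings up and back, away from the tray; 0.35 = upright; 1.80 = fully closed, pointing to station -x, 0.12 rad above level. Starts 0 to 0.3. Turns easily (0.05 N m) to about 0.8, then the cam bites and it stiffens to 0.25 N m; past dead centre at 1.6 it stays shut.
- lever_pivot (a point): Point on the lever's pivot line (which runs along station y), midway across the gate, 31 mm ahead of stop_back, z = 50 mm. Moves with the gate.
- lever_tip (a point): End of the cam lever on its middle line, 81 mm from the pivot, midway across the gate. The lever is a steel bar 14 mm wide (y) and 7 mm thick; its last 30 mm are a black grip 24 mm wide and 10 mm thick.
- comb: Gel comb lying flat, white, about 74 x 34 x 5 mm; bystander. Origin: on its underside near the middle.
- dropper_2: White dropper bottle with a nozzle, 31 mm across, 88 mm high, standing; bystander. Origin: centre of its underside.
- marker_blue: Marker pen lying on the bench, 138 mm long, 16 mm thick; bystander. Origin: under its middle.
There are look-alikes about, which are no part of the job. What is shaped like the tray but orange is not meant.

How it is judged:
By the outcome, as a careful person would: the job done as asked, in the order asked, and still so for the second after the job is handed in, with the robot touching nothing.
It also fails if it takes over 64 s, if anything falls off the work surface, if the arm or the gripper's body presses on something with over 40 N, if the wrist force passes 120 N, or if a joint passes its speed limit or range.

## Robot

A 7-joint arm with a two-finger parallel gripper is mounted at the origin on a cart in front of the work surface, level with it; the furniture and walls round the work are solid. World frame = base frame: x ahead of the robot, y to its left, z up, the work surface at z = 0. Lengths are in m, angles in rad, forces in N, time in s.
With the tool pointing down it reaches from about 0.4 to 0.875 m from the base axis. Payload 19.3 kg.
Tool frame: the origin (TCP) lies at the very end of the fingers, on their centre line; the grasp point (between the pads) lies 19 mm behind it; z points along the fingers, x is the direction in which the jaws open and shut, and the axes are right-handed (so a half turn about z gives the same grasp; the last joint's range is limited). The gripper opens to 85 mm and grips with 20 to 120 N. Pads are 22 mm wide; open, the fingers measure 114 mm over their backs; the gripper's body (76 mm by 85 mm) begins 54 mm behind the grasp point. The pads swing forward as they close: fully open they stand 13 mm farther back than shut.
Start: joints at [1.244, 0.521, -0.036, 1.599, 0.021, 1.021, -0.113], TCP at [0.159, -0.605, 0.231] pointing down, gripper open.
Joint ranges: [-2.91, 2.91], [-0.3, 2.13], [-1.5, 1.42], [0.17, 2.43], [-1.26, 4.41], [0.16, 1.93], [-2.52, 2.52]. Speed limits (rad/s): [1.89, 1.89, 2.39, 2.39, 3.01, 3.01, 3.01].

## Interface

Orientations are given as [roll, pitch, yaw] about the fixed x, y, z axes, in that order (R = Rz(yaw) Ry(pitch) Rx(roll)).
In Python, from workcell import observe, eyes, job_done gives the robot as it stands. The module is installed in compiled form; this text tells all that it offers.
- The arm moves only by the shell command python3 -m pendant 'ROWS' [FORCE]. ROWS is JSON, a list of rows, each an object of numbers: "dx", "dy", "dz": the shift along the tool's x, y, z in mm; "ax", "ay", "az": the turn, a rotation vector about the tool's x, y, z in degrees; "claw": the finger opening in mm, from 0 to 85.4. A call has 1 to 10 rows; each row is the pose to reach, as a shift and turn from the pose commanded when the call began, along the tool's axes at that moment; what a row does not reach only later rows make up. A row lasts 1/12 s, in which the tool goes at most 41.7 mm and 7.16 degrees, less where a joint would pass 70% of its speed; a pose out of reach is approached as far as the arm can. A call with a gripper value outside its range is refused whole. The fingers move at their own pace and stop on an object; FORCE is the grip in N (left out, the last holds). Time passes only in rows, so rows that repeat a pose let the fingers close. It gives the time, the measured TCP pose, the force and the opening at its end, in the units of the state.
- observe(): the state, without advancing time (a new reading comes with each control period).
- eyes.grab_frame(name): name is "scene" or "side" or "wrist"; returns a dict with "image" (420x560x3 uint8, blue, green, red), "fovy" (degrees; the focal length in pixels is half the picture's height over the tangent of half this angle, whatever the lens; pixels are square), "cx", "cy" (the principal point, pixels), "view" (4x4, takes a point from world to camera coordinates). Camera axes: x right, y up, looking along -z (the intrinsics and any distortion apply to the point x, -y, -z); pixel columns grow to the right and rows downward; lengths in m; the calibration is good to about 2 mm. A picture is of the moment at which its call begins. There is no depth.
- job_done(): hands the job in, once; it reports no verdict.
The state is a dict: "clock": time; "qpos": joint angles; "qd": joint speeds; "joint_efforts": joint torques, N m; "position": TCP position; "tool_rot": TCP orientation; "force": force on the tool from outside, world axes, zero at the start; "moment": the same for the moment, N m; "grip_width": finger opening in m.
Only numpy, scipy, OpenCV 4.12 (cv2) and the standard library are available. Lean on these libraries where they do the work, as an engineer would, in place of code of your own. Each camera call takes 0.05 s, during which the arm holds its last target.

## Working session

There is one attempt and no reset: what is moved stays moved. The work goes in short steps, Python scripts to look and compute and a shell command to move; the robot and the scene stay as the last step left them, time stands still between calls to the robot, and variables do not carry over. Pictures are saved under pics/ and viewed, and the job is handed in when it is done.

```bash
mkdir -p pics; ls; python3 - <<'E'
from workcell import observe, eyes
import cv2
s=observe(); print({k:(v if not hasattr(v,'tolist') else [round(x,4) for x in v]) for k,v in s.items()})
for n in ["scene","side","wrist"]:
    f=eyes.grab_frame(n); cv2.imwrite(f"pics/{n}0.png",f["image"]); print(n,{k:v for k,v in f.items() if k!="image"})
E
```

```text
pics
{'clock': 0.0, 'qpos': [np.float64(1.2438), np.float64(0.522), np.float64(-0.0363), np.float64(1.6), np.float64(0.0212), np.float64(1.0211), np.float64(-0.1128)], 'qd': [np.float64(-0.0011), np.float64(-0.0004), np.float64(-0.0005), np.float64(-0.0003), np.float64(-0.0016), np.float64(0.0002), np.float64(-0.0001)], 'joint_efforts': [np.float64(-0.0036), np.float64(-92.7115), np.float64(1.9779), np.float64(-36.9936), np.float64(0.0178), np.float64(0.0081), np.float64(0.0001)], 'position': [np.float64(0.1586), np.float64(-0.6042), np.float64(0.2307)], 'tool_rot': [np.float64(3.1415), np.float64(0.0011), np.float64(-1.3141)], 'force': [np.float64(-0.357), np.float64(0.2769), np.float64(0.4044)], 'moment': [np.float64(0.0072), np.float64(0.027), np.float64(0.0121)], 'grip_width': 0.08547756174502688}
scene {'fovy': 52.22078598931693, 'cx': 281.91953736445186, 'cy': 210.74974697676464, 'view': array([[ 0.5518248 , -0.83393338,  0.006671  ,  0.02658818],
       [ 0.61358319,  0.41140767,  0.67398768, -0.58439593],
       [-0.56480532, -0.3678299 ,  0.73871247, -0.54873959],
       [ 0.        ,  0.        ,  0.        ,  1.        ]])}
side {'fovy': 54.81590117596197, 'cx': 285.67134922951215, 'cy': 212.97518002536856, 'view': array([[-0.84273471, -0.53812188, -0.01493504,  0.69146042],
       [ 0.33481424, -0.5456624 ,  0.7682135 , -0.04869589],
       [-0.42154198,  0.64239971,  0.64001951, -1.20409724],
       [ 0.        ,  0.        ,  0.        ,  1.        ]])}
wrist {'fovy': 61.23421785275733, 'cx': 278.790344384588, 'cy': 210.45702393192417, 'view': array([[ 0.25348748, -0.96733586, -0.00233045, -0.62323024],
       [ 0.91930185,  0.24164866, -0.31062844,  0.0399071 ],
       [ 0.30104518,  0.07659804,  0.95052856, -0.38178046],
       [ 0.        ,  0.        ,  0.        ,  1.        ]])}
```

View pics/scene0.png

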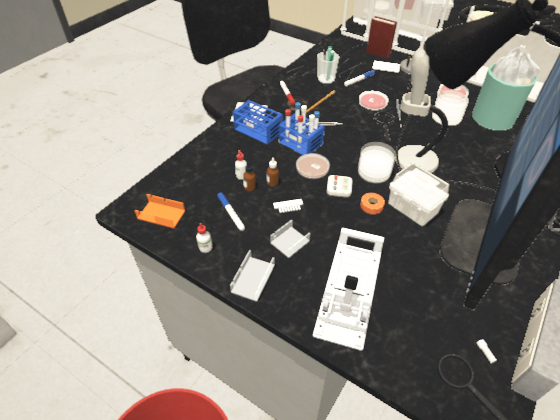

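View pics/side0.png

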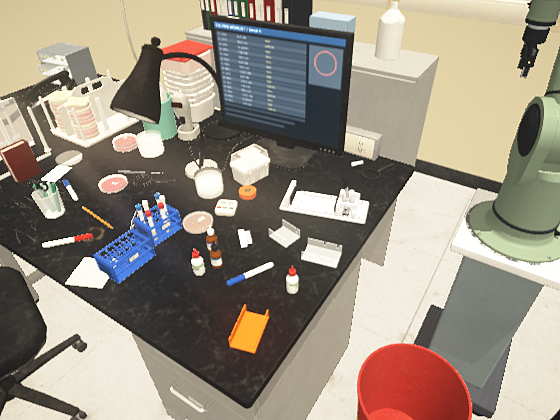

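Scene picture: candidates are a larger clear tray (252,276), a smaller clear tray (290,239), and an orange tray-like thing (160,211). The station is at (350,287), with the gate at its near end. Next are close crops.

```bash
cat > h.py <<'E'
import numpy as np, cv2
from workcell import observe, eyes
def grab(n): return eyes.grab_frame(n)
def foc(f): return 210/np.tan(np.radians(f["fovy"])/2)
def ray(f,u,v):
    k=foc(f); d=np.array([(u-f["cx"])/k,-(v-f["cy"])/k,-1.0]); R=f["view"][:3,:3]; t=f["view"][:3,3]
    return -R.T@t, R.T@d
def cast(f,u,v,z):
    o,d=ray(f,u,v); return o+d*(z-o[2])/d[2]
def proj(f,p):
    c=f["view"][:3,:3]@np.asarray(p,float)+f["view"][:3,3]; k=foc(f)
    return np.array([f["cx"]+k*c[0]/-c[2], f["cy"]-k*c[1]/-c[2]])
def tri(f1,p1,f2,p2):
    o1,d1=ray(f1,*p1);o2,d2=ray(f2,*p2)
    A=np.stack([d1,-d2],1);s=np.linalg.lstsq(A,o2-o1,rcond=None)[0]
    a,b=o1+d1*s[0],o2+d2*s[1]; return (a+b)/2,np.linalg.norm(a-b)
def crop(f,name,x0,y0,x1,y1,s):
    c=cv2.resize(f["image"][y0:y1,x0:x1],None,fx=s,fy=s,interpolation=cv2.INTER_CUBIC)
    cv2.imwrite("pics/"+name,c)
E
python3 - <<'E'
from h import *
f=grab("scene"); crop(f,"sc1.png",220,215,400,350,4.4)
g=grab("side"); crop(g,"sd1.png",220,170,380,290,5)
for p in [(252,276),(290,239),(350,283),(160,211)]: print(cast(f,*p,0.0))
E
```

```text
[0.44481776 0.40570635 0.        ]
[0.57967934 0.39238675 0.        ]
[0.54929992 0.21652033 0.        ]
[4.73318677e-01 7.13029281e-01 1.11022302e-16]
```

View pics/sc1.png

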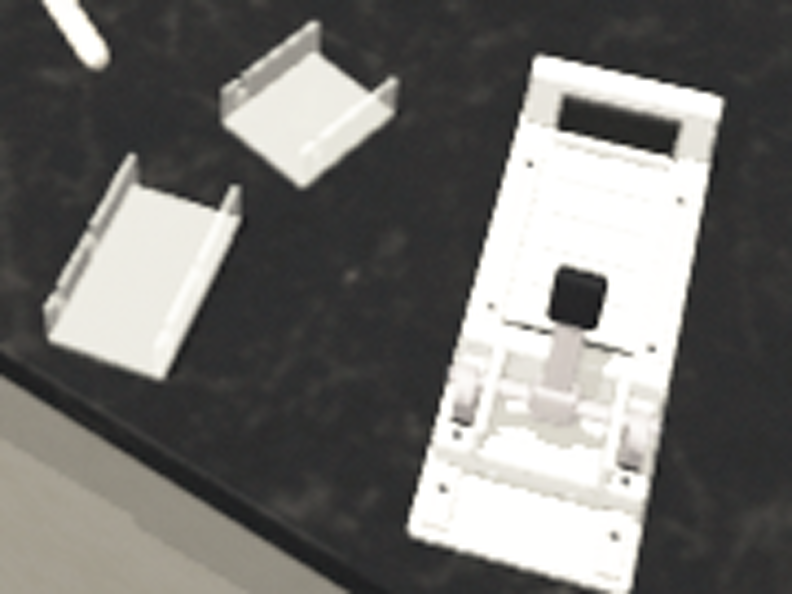

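View pics/sd1.png

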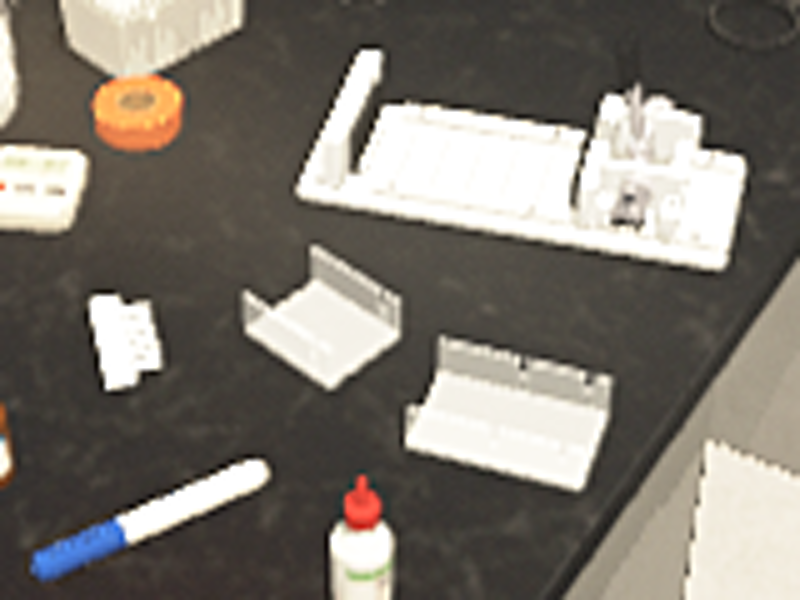

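```bash
python3 - <<'E'
from h import *
f=grab("scene"); g=grab("side")
S=lambda x,y:(220+(x+.5)/4.4-.5,215+(y+.5)/4.4-.5)
D=lambda x,y:(220+(x+.5)/5-.5,170+(y+.5)/5-.5)
print("tray scene z0")
P=[cast(f,*S(*p),0) for p in [(47,342),(163,380),(241,222)]]
for p in P: print(p)
print([np.linalg.norm(P[i]-P[i+1]) for i in (0,1)])
print("tray top: L near, L far, R far, z=.03")
for p in [(45,308),(134,155),(240,187)]: print(cast(f,*S(*p),.03))
print("tray side z0")
P=[cast(g,*D(*p),0) for p in [(406,444),(583,490),(608,405)]]
for p in P: print(p)
print([np.linalg.norm(P[i]-P[i+1]) for i in (0,1)])
print("station side base bottom z0: +x+y, -x+y ; ")
P=[cast(g,*D(*p),0) for p in [(298,195),(724,269)]]
print(P,np.linalg.norm(P[0]-P[1]))
print("block top z58 scene: +x+y,+x-y corners; side ")
P=[cast(f,*S(*p),0.058) for p in [(537,55),(724,98)]]
print(P,np.linalg.norm(P[0]-P[1]))
print("scene base near bottom", [cast(f,*S(*p),0.0) for p in [(410,535),(632,593)]])
print(tri(f,S(605,270),g,D(638,85)))
E
```

```text
tray scene z0
[3.85206136e-01 4.19803712e-01 1.11022302e-16]
[0.39953163 0.36037596 0.        ]
[0.49668807 0.38098588 0.        ]
[np.float64(0.061130003950282195), np.float64(0.0993183913265955)]
tray top: L near, L far, R far, z=.03
[0.38623752 0.41869275 0.03      ]
[0.48329014 0.43754124 0.03      ]
[0.49669314 0.38136761 0.03      ]
tray side z0
[0.48840241 0.44190933 0.        ]
[0.38920169 0.42091771 0.        ]
[4.06769788e-01 3.55649411e-01 1.11022302e-16]
[np.float64(0.10139739406234546), np.float64(0.06759133780389073)]
station side base bottom z0: +x+y, -x+y ; 
[array([0.65988912, 0.29000332, 0.        ]), array([0.39906458, 0.21387669, 0.        ])] 0.2717070243373358
block top z58 scene: +x+y,+x-y corners; side 
[array([0.63409124, 0.28966117, 0.058     ]), array([0.66154205, 0.19763146, 0.058     ])] 0.09603652583648609
scene base near bottom [array([0.39688426, 0.22070381, 0.        ]), array([0.42786162, 0.12465941, 0.        ])]
(array([0.48735992, 0.19185695, 0.1040354 ]), np.float64(0.027756231087125802))
```

```bash
cat >> h.py <<'E'
from scipy.spatial.transform import Rotation as Ro
def Rt(rpy): return Ro.from_euler("xyz",rpy).as_matrix()
def need(p,yaw=None,frm=None,rpy=None):
    """tool-axis shift (mm) and turn (deg) to world TCP p, pointing down with yaw (deg)"""
    s=observe(); p0=np.array(s["position"]) if frm is None else np.array(frm); R=Rt(s["tool_rot"])
    d=R.T@(np.array(p)-p0)*1000
    a=np.zeros(3)
    if yaw is not None or rpy is not None:
        T=Rt(rpy if rpy is not None else [np.pi,0,np.radians(yaw)]); a=Ro.from_matrix(R.T@T).as_rotvec(degrees=True)
    print("d",d.round(1),"a",a.round(2),"rows",np.linalg.norm(d)/41.7)
E
python3 - <<'E'
from h import *
f=grab("scene")
for p in [(515,388),(525,345),(475,302),(440,262),(487,350),(455,370)]: print(p,cast(f,*p,0))
need([.42,-.25,.34]); w=grab("wrist"); s=observe()
R=Rt(s["tool_rot"]); o,_=ray(w,0,0); print("cam in tool",R.T@(o-s["position"])); _,d=ray(w,w["cx"],w["cy"]);print(R.T@d)
print(need([.40,.25,.34],frm=[.42,-.25,.34]))
E
```

```text
(515, 388) [ 0.51563    -0.14100935  0.        ]
(525, 345) [ 0.61302898 -0.13703458  0.        ]
(475, 302) [ 0.65450242 -0.02611179  0.        ]
(440, 262) [0.71382494 0.07146113 0.        ]
(487, 350) [ 0.56093743 -0.07738952  0.        ]
(455, 370) [ 0.48728628 -0.03802171  0.        ]
d [-276.5 -342.8 -108.7] a [0. 0. 0.] rows 10.878078386312366
cam in tool [-0.00071136 -0.0803668  -0.14302206]
[-0.00147678  0.31056472  0.95055109]
d [-4.887e+02 -1.076e+02  1.000e-01] a [0. 0. 0.] rows 11.999996166136022
None
```

```bash
python3 - <<'E'
from h import *
need([.37,-.27,.36]);need([.39,.1,.36]); need([.40,.30,.36])
E
```

```text
d [-269.9 -289.3 -128.7] a [0. 0. 0.] rows 9.977267710070805
d [-622.6 -402.6 -128.7] a [0. 0. 0.] rows 18.047227593464385
d [-813.6 -463.1 -128.7] a [0. 0. 0.] rows 22.659974017313406
```

```bash
python3 -m pendant '[{"dx":-27,"dy":-29,"dz":-13},{"dx":-54,"dy":-58,"dz":-26},{"dx":-81,"dy":-87,"dz":-39},{"dx":-108,"dy":-116,"dz":-52},{"dx":-135,"dy":-145,"dz":-65},{"dx":-162,"dy":-174,"dz":-78},{"dx":-189,"dy":-203,"dz":-91},{"dx":-216,"dy":-232,"dz":-104},{"dx":-243,"dy":-261,"dz":-117},{"dx":-270,"dy":-289,"dz":-129}]'
python3 - <<'E'
from h import *
print(observe()["qpos"]);need([.39,.1,.36]); need([.40,.30,.36])
E
```

```text
[ 1.24379278  0.52146067 -0.03628687  1.59955413  0.02119055  1.02109514
 -0.11276478]
d [-622.6 -402.6 -128.7] a [0. 0. 0.] rows 18.047227593464385
d [-813.6 -463.1 -128.7] a [0. 0. 0.] rows 22.659974017313406schema error: expected keys dx, dy, dz, ax, ay, az, claw
```

```bash
python3 -m pendant '[{"dx":-135,"dy":-145,"dz":-65,"ax":0,"ay":0,"az":0,"claw":85},{"dx":-135,"dy":-145,"dz":-65,"ax":0,"ay":0,"az":0,"claw":85},{"dx":-135,"dy":-145,"dz":-65,"ax":0,"ay":0,"az":0,"claw":85},{"dx":-135,"dy":-145,"dz":-65,"ax":0,"ay":0,"az":0,"claw":85},{"dx":-135,"dy":-145,"dz":-65,"ax":0,"ay":0,"az":0,"claw":85},{"dx":-270,"dy":-289,"dz":-129,"ax":0,"ay":0,"az":0,"claw":85},{"dx":-270,"dy":-289,"dz":-129,"ax":0,"ay":0,"az":0,"claw":85},{"dx":-270,"dy":-289,"dz":-129,"ax":0,"ay":0,"az":0,"claw":85},{"dx":-270,"dy":-289,"dz":-129,"ax":0,"ay":0,"az":0,"claw":85},{"dx":-270,"dy":-289,"dz":-129,"ax":0,"ay":0,"az":0,"claw":85}]'
python3 - <<'E'
from h import *
print(observe()["qpos"]);need([.39,.1,.36]); need([.40,.30,.36])
E
```

```text
clock: 1.28
position: [0.3703, -0.2681, 0.3613]
tool_rot: [-3.141, -0.001, -1.314]
force: [1.5, -1.2, 0.7]
grip_width: 0.085
[ 0.70719919  0.12758225 -0.23532954  1.82541305  0.0322924   1.19155226
 -0.85225785]
d [-351.  -112.6    1. ] a [0. 0. 0.] rows 8.83938299995658
d [-541.9 -173.     0.9] a [0. 0. 0.] rows 13.641498813789234
```

```bash
python3 -m pendant '[{"dx":-351,"dy":-112,"dz":0,"ax":0,"ay":0,"az":0,"claw":85},{"dx":-351,"dy":-112,"dz":0,"ax":0,"ay":0,"az":0,"claw":85},{"dx":-351,"dy":-112,"dz":0,"ax":0,"ay":0,"az":0,"claw":85},{"dx":-351,"dy":-112,"dz":0,"ax":0,"ay":0,"az":0,"claw":85},{"dx":-351,"dy":-112,"dz":0,"ax":0,"ay":0,"az":0,"claw":85},{"dx":-351,"dy":-112,"dz":0,"ax":0,"ay":0,"az":0,"claw":85},{"dx":-351,"dy":-112,"dz":0,"ax":0,"ay":0,"az":0,"claw":85},{"dx":-351,"dy":-112,"dz":0,"ax":0,"ay":0,"az":0,"claw":85},{"dx":-351,"dy":-112,"dz":0,"ax":0,"ay":0,"az":0,"claw":85},{"dx":-351,"dy":-112,"dz":0,"ax":0,"ay":0,"az":0,"claw":85}]'
python3 - <<'E'
from h import *
print(observe()["qpos"]); need([.42,.31,.36],-75)
w=grab("wrist"); cv2.imwrite("pics/w1.png",w["image"])
E
```

```text
clock: 2.12
position: [0.3885, 0.1039, 0.3608]
tool_rot: [-3.14, 0.002, -1.307]
force: [-0.3, 0.7, 0.6]
grip_width: 0.0849
[ 0.23702492  0.04806176 -0.66174797  1.92230921  0.03055407  1.17971437
 -1.74283939]
d [-190.7  -84.2    1.2] a [-0.09  0.09  0.11] rows 4.999007423334209
```

View pics/w1.png

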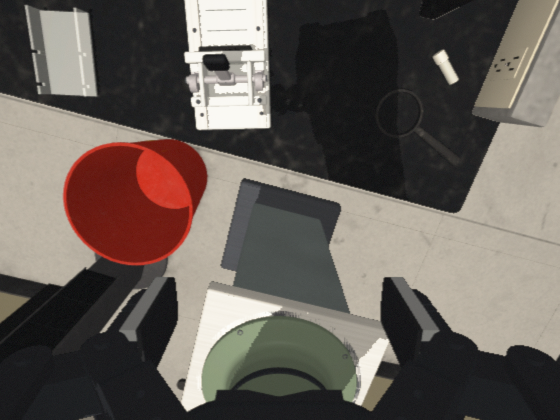

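The wrist camera sees the station (228,60) and the long tray (62,50) at the top edge, so I move outward to get both in frame.

```bash
python3 - <<'E'
from h import *
need([.54,.30,.36],-75)
E
python3 -m pendant '[{"dx":-148,"dy":-197,"dz":0,"ax":0,"ay":0,"az":0,"claw":85},{"dx":-148,"dy":-197,"dz":0,"ax":0,"ay":0,"az":0,"claw":85},{"dx":-148,"dy":-197,"dz":0,"ax":0,"ay":0,"az":0,"claw":85},{"dx":-148,"dy":-197,"dz":0,"ax":0,"ay":0,"az":0,"claw":85},{"dx":-148,"dy":-197,"dz":0,"ax":0,"ay":0,"az":0,"claw":85},{"dx":-148,"dy":-197,"dz":0,"ax":0,"ay":0,"az":0,"claw":85},{"dx":-148,"dy":-197,"dz":0,"ax":0,"ay":0,"az":0,"claw":85}]'
python3 - <<'E'
from h import *
s=observe();print(s["position"],s["qpos"])
w=grab("wrist"); cv2.imwrite("pics/w2.png",w["image"]); np.save("pics/w2.npy",w,allow_pickle=True)
E
```

```text
d [-153.2 -197.8    0.7] a [-0.03  0.04  0.01] rows 5.999449584545758
clock: 2.75
position: [0.544, 0.2951, 0.358]
tool_rot: [3.139, 0.002, -1.312]
force: [0.4, 0.5, 0.5]
grip_width: 0.0849
[0.54397134 0.29508671 0.35796713] [-0.13996889  0.48429543 -0.6943588   1.41799781  0.30700872  1.35091454
 -2.15635398]
```

View pics/w2.png

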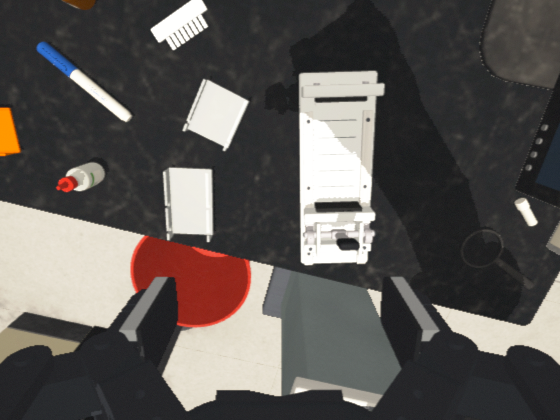

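```bash
python3 - <<'E'
from h import *
w=np.load("pics/w2.npy",allow_pickle=True).item()
crop(w,"w2a.png",285,60,395,275,3.7); crop(w,"w2b.png",150,70,260,250,4.4)
E
```

```text
(no output)
```

View pics/w2a.png

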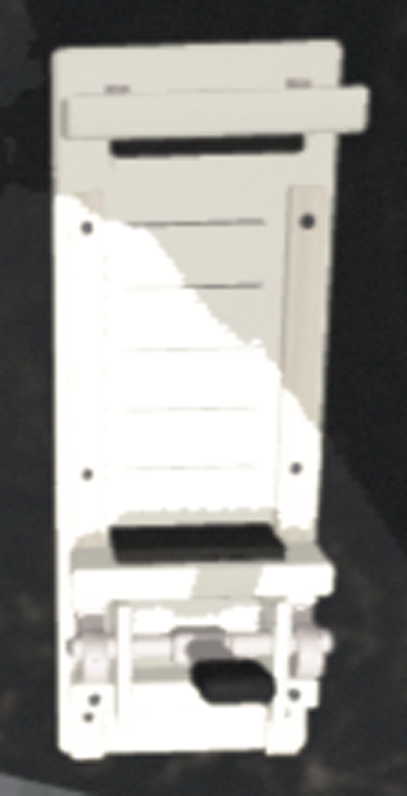

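View pics/w2b.png

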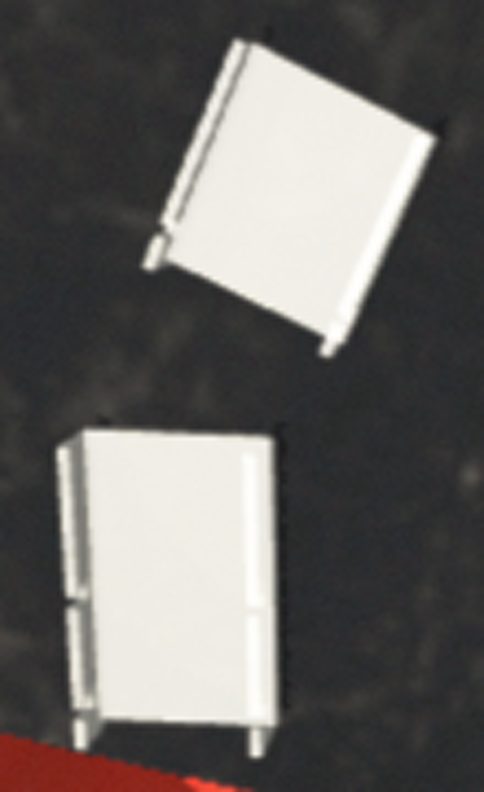

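```bash
cat > m.py <<'E'
from h import *
w=np.load("pics/w2.npy",allow_pickle=True).item()
A=lambda x,y:(285+(x+.5)/3.7-.5,60+(y+.5)/3.7-.5)
B=lambda x,y:(150+(x+.5)/4.4-.5,70+(y+.5)/4.4-.5)
def st(ps,z): return np.array([cast(w,*A(*p),z) for p in ps])
E
python3 - <<'E'
from m import *
P=st([(87,228),(307,221),(87,474),(296,467)],.022); print(P)
for a,b in [(2,0),(3,1),(1,0),(3,2)]:
    d=P[b]-P[a]; print(np.linalg.norm(d),np.degrees(np.arctan2(d[1],d[0])))
print("mid", (P[0]+P[1])/2,(P[2]+P[3])/2)
for z in (0,.01,.016):
    Q=st([(53,47),(341,42),(60,755),(302,752)],z); print(z,Q.round(4).tolist())
    for a,b in [(2,0),(3,1),(1,0),(3,2)]:
        d=Q[b]-Q[a]; print(np.linalg.norm(d),np.degrees(np.arctan2(d[1],d[0])))
print("slots",st([(122,223),(265,221),(122,470),(247,466)],.016))
print("lever grip", st([(192,665),(275,665),(205,702),(268,702)],.13))
print("gate top front edge", st([(75,565),(333,565)],.054))
print("pad top", st([(110,525),(275,525)],.047))
T=lambda ps,z: np.array([cast(w,*B(*p),z) for p in ps])
Q=T([(272,437),(277,720)],0);print("tray R bottom",Q); d=Q[0]-Q[1];print(np.linalg.norm(d),np.degrees(np.arctan2(d[1],d[0])))
Q=T([(58,447),(75,748),(250,455),(258,755)],.03);print("tray tops",Q)
Q=T([(85,430),(98,716)],.003);print("floor L",Q); d=Q[0]-Q[1];print(np.linalg.norm(d),np.degrees(np.arctan2(d[1],d[0])))
E
```

```text
[[0.59791894 0.2717203  0.022     ]
 [0.62012593 0.19718651 0.022     ]
 [0.51157938 0.24649705 0.022     ]
 [0.53426951 0.17151188 0.022     ]]
0.08994849406246046 16.285202912915313
0.08961311685502044 16.648844803368284
0.0777716972916012 106.5911723037861
0.0783429504342524 106.8355449370447
mid [0.60902243 0.2344534  0.022     ] [0.52292445 0.20900446 0.022     ]
0 [[0.6539, 0.2989, 0.0], [0.6816, 0.2005, 0.0], [0.3861, 0.22, 0.0], [0.4137, 0.1218, 0.0]]
0.27918621559375345 16.42793544584167
0.2792340510882151 16.376396427358728
0.10227379490793868 105.72046482821156
0.1020232378272284 105.69192439387662
0.01 [[0.6532, 0.2993, 0.01], [0.6804, 0.2028, 0.01], [0.3908, 0.2219, 0.01], [0.4178, 0.1256, 0.01]]
0.2736114169435786 16.42793544584167
0.27365829725746516 16.376396427358728
0.10023158873171878 105.72046482821155
0.09998603478224247 105.69192439387662
0.016 [[0.6528, 0.2995, 0.016], [0.6797, 0.2042, 0.016], [0.3936, 0.2231, 0.016], [0.4203, 0.128, 0.016]]
0.2702665377534737 16.427935445841673
0.27031284495901525 16.376396427358728
0.09900626502598686 105.72046482821158
0.098
[... 213 characters left out ...]
435151 0.13      ]
 [0.49344017 0.18987798 0.13      ]
 [0.47619242 0.20672066 0.13      ]
 [0.48118072 0.18796662 0.13      ]]
gate top front edge [[0.48551898 0.2458671  0.054     ]
 [0.50925416 0.15647912 0.054     ]]
pad top [[0.50124845 0.23679242 0.047     ]
 [0.51650662 0.17930182 0.047     ]]
tray R bottom [[0.49768516 0.38489444 0.        ]
 [0.40085056 0.36360828 0.        ]]
0.09914655562584883 12.397570606329367
tray tops [[0.48524709 0.44364249 0.03      ]
 [0.38746637 0.42263342 0.03      ]
 [0.49789136 0.3861997  0.03      ]
 [0.40040508 0.36432378 0.03      ]]
floor L [[0.48519021 0.44338523 0.003     ]
 [0.38783959 0.42300522 0.003     ]]
0.0994609877439275 11.82390846691521
```

Wrist view: the long tray is the near one, with its right lower edge at crop (272,437)-(277,720), which is 99 mm long. It is at about (0.443,0.404), yaw 12°. The far tray is the short one. Station yaw is about 16.4°. Joint 7 would be near its limit, so I make a half turn on the way, which also gives a second view of the station from the robot's side.

```bash
python3 - <<'E'
from h import *
need([.47,.33,.33],-75)
E
python3 -m pendant '[{"dx":-10,"dy":7,"dz":3,"ax":0,"ay":0,"az":7,"claw":85},{"dx":-20,"dy":14,"dz":6,"ax":0,"ay":0,"az":14,"claw":85},{"dx":-30,"dy":21,"dz":9,"ax":0,"ay":0,"az":21,"claw":85},{"dx":-40,"dy":28,"dz":12,"ax":0,"ay":0,"az":28,"claw":85},{"dx":-53,"dy":63,"dz":20,"ax":0,"ay":0,"az":35,"claw":85},{"dx":-53,"dy":63,"dz":20,"ax":0,"ay":0,"az":42,"claw":85},{"dx":-53,"dy":63,"dz":20,"ax":0,"ay":0,"az":49,"claw":85},{"dx":-53,"dy":63,"dz":20,"ax":0,"ay":0,"az":56,"claw":85},{"dx":-53,"dy":63,"dz":20,"ax":0,"ay":0,"az":63,"claw":85},{"dx":-53,"dy":63,"dz":20,"ax":0,"ay":0,"az":70,"claw":85}]'
python3 -m pendant '[{"dx":0,"dy":0,"dz":0,"ax":0,"ay":0,"az":7,"claw":85},{"dx":0,"dy":0,"dz":0,"ax":0,"ay":0,"az":14,"claw":85},{"dx":0,"dy":0,"dz":0,"ax":0,"ay":0,"az":21,"claw":85},{"dx":0,"dy":0,"dz":0,"ax":0,"ay":0,"az":28,"claw":85},{"dx":0,"dy":0,"dz":0,"ax":0,"ay":0,"az":35,"claw":85},{"dx":0,"dy":0,"dz":0,"ax":0,"ay":0,"az":42,"claw":85},{"dx":0,"dy":0,"dz":0,"ax":0,"ay":0,"az":49,"claw":85},{"dx":0,"dy":0,"dz":0,"ax":0,"ay":0,"az":56,"claw":85},{"dx":0,"dy":0,"dz":0,"ax":0,"ay":0,"az":63,"claw":85},{"dx":0,"dy":0,"dz":0,"ax":0,"ay":0,"az":70,"claw":85}]'
python3 - <<'E'
from h import *
s=observe();print(s["qpos"]); need([.45,.33,.33],102)
E
```

```text
d [-54.4  60.7  28.6] a [ 0.16  0.07 -0.19] rows 2.070900874583539
clock: 3.63
position: [0.4701, 0.3228, 0.3352]
tool_rot: [3.126, -0.038, -1.965]
force: [0.7, 0.5, -0.7]
grip_width: 0.0848
clock: 4.47
position: [0.4924, 0.2804, 0.2895]
tool_rot: [3.069, -0.039, -2.752]
force: [0.1, 0.1, 0.2]
grip_width: 0.085
[-1.34033834  0.84957896  1.42260626  1.69844934 -0.89583889  1.44965171
 -2.51846933]
d [ 21.9  64.7 -35. ] a [  1.08  -5.28 100.17] rows 1.8409835193789004
```

Positive az drove joint 7 to its limit, so I had the turn direction wrong. I unwind with negative az.

```bash
python3 -m pendant '[{"dx":0,"dy":0,"dz":-20,"ax":0,"ay":0,"az":-7,"claw":85},{"dx":0,"dy":0,"dz":-40,"ax":0,"ay":0,"az":-14,"claw":85},{"dx":0,"dy":0,"dz":-40,"ax":0,"ay":0,"az":-21,"claw":85},{"dx":0,"dy":0,"dz":-40,"ax":0,"ay":0,"az":-28,"claw":85},{"dx":0,"dy":0,"dz":-40,"ax":0,"ay":0,"az":-35,"claw":85},{"dx":0,"dy":0,"dz":-40,"ax":0,"ay":0,"az":-42,"claw":85},{"dx":0,"dy":0,"dz":-40,"ax":0,"ay":0,"az":-49,"claw":85},{"dx":0,"dy":0,"dz":-40,"ax":0,"ay":0,"az":-56,"claw":85},{"dx":0,"dy":0,"dz":-40,"ax":0,"ay":0,"az":-63,"claw":85},{"dx":0,"dy":0,"dz":-40,"ax":0,"ay":0,"az":-70,"claw":85}]'
python3 - <<'E'
from h import *
s=observe();print(s["qpos"]); need([.46,.33,.33],-90)
E
```

```text
clock: 5.3
position: [0.4946, 0.2788, 0.331]
tool_rot: [3.081, 0.056, -1.524]
force: [0.0, -1.0, -0.3]
grip_width: 0.085
[-1.28595198  0.60500392  1.15893386  1.63494554 -0.63028062  1.34954989
 -1.53270615]
d [-52.6  31.9   5.9] a [3.56 3.15 2.77] rows 1.4809405225645706
```

```bash
python3 - <<'E'
from h import *
w=grab("wrist"); cv2.imwrite("pics/w3.png",w["image"]); np.save("pics/w3.npy",w,allow_pickle=True)
need([.443,.404,.22],-77.8); need([.443,.404,.20],-77.8)
E
```

```text
d [-121.3   37.3  120.8] a [ 3.17  3.55 -8.89] rows 4.203070731643733
d [-120.2   36.1  140.8] a [ 3.17  3.55 -8.89] rows 4.522650353371091
```

View pics/w3.png

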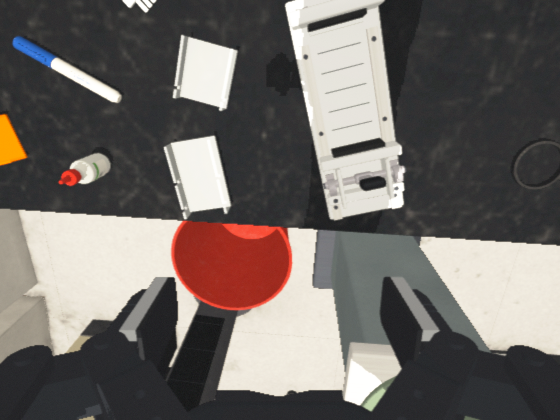

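```bash
python3 -m pendant '[{"dx":-30,"dy":9,"dz":0,"ax":1,"ay":1,"az":-3,"claw":85},{"dx":-60,"dy":18,"dz":10,"ax":2,"ay":2,"az":-6,"claw":85},{"dx":-90,"dy":27,"dz":30,"ax":3.2,"ay":3.5,"az":-8.9,"claw":85},{"dx":-120,"dy":36,"dz":60,"ax":3.2,"ay":3.5,"az":-8.9,"claw":85},{"dx":-120,"dy":36,"dz":100,"ax":3.2,"ay":3.5,"az":-8.9,"claw":85},{"dx":-120,"dy":36,"dz":140,"ax":3.2,"ay":3.5,"az":-8.9,"claw":85},{"dx":-120,"dy":36,"dz":140,"ax":3.2,"ay":3.5,"az":-8.9,"claw":85},{"dx":-120,"dy":36,"dz":140,"ax":3.2,"ay":3.5,"az":-8.9,"claw":85}]'
python3 - <<'E'
from h import *
s=observe();print(s["qpos"]); need([.443,.404,.09],-77.8)
w=grab("wrist"); cv2.imwrite("pics/w4.png",w["image"]); np.save("pics/w4.npy",w,allow_pickle=True)
E
```

```text
clock: 6.02
position: [0.4447, 0.4042, 0.2]
tool_rot: [3.139, -0.003, -1.375]
force: [0.1, -0.4, 0.9]
grip_width: 0.0853
[-1.46110534  0.77222892  1.03732809  1.72742482 -0.74054615  1.09275116
 -1.55358828]
d [ -0.5   1.5 110. ] a [ 0.15 -0.19 -0.96] rows 2.6376327357034772
```

View pics/w4.png

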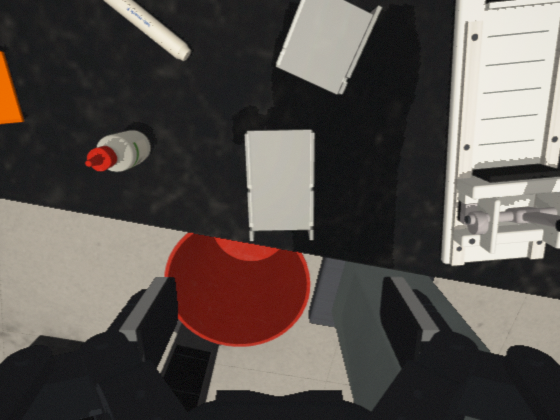

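The tray sits midway between the fingers: left edge 246, right edge 314, ends at rows 130 and 235. Now I re-measure from this view.

```bash
python3 - <<'E'
from h import *
w=np.load("pics/w4.npy",allow_pickle=True).item()
crop(w,"w4a.png",230,115,330,250,4.4)
crop(w,"w4b.png",430,0,560,280,2.1)
print([cast(w,*p,.022).round(4) for p in [(475,37),(467.5,147),(555,139)]])
w=np.load("pics/w3.npy",allow_pickle=True).item(); crop(w,"w3a.png",275,0,415,230,2.6)
E
```

```text
[array([0.5983, 0.2711, 0.022 ]), array([0.512, 0.245, 0.022]), array([0.5339, 0.1707, 0.022 ])]
```

View pics/w4a.png

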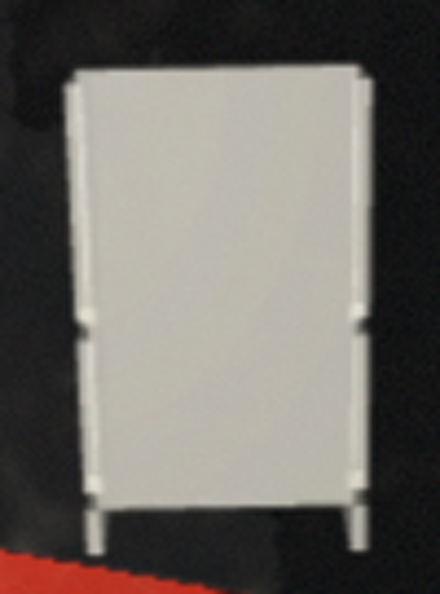

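View pics/w3a.png

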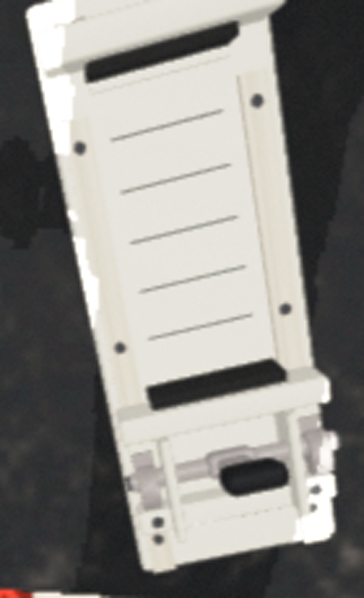

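View pics/w4b.png

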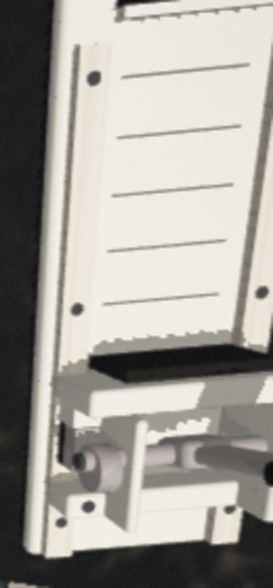

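```bash
python3 - <<'E'
from m import *
w4=np.load("pics/w4.npy",allow_pickle=True).item();w3=np.load("pics/w3.npy",allow_pickle=True).item()
C=lambda x,y:(430+(x+.5)/2.1-.5,(y+.5)/2.1-.5)
D=lambda x,y:(275+(x+.5)/2.6-.5,(y+.5)/2.6-.5)
E=lambda x,y:(230+(x+.5)/4.4-.5,115+(y+.5)/4.4-.5)
print("near-left corner",tri(w,A(60,755),w4,C(27,553)),tri(w3,D(148,571),w4,C(27,553)))
for n,p in [("w4",cast(w4,*C(27,553),0.01)),("w2",cast(w,*A(60,755),.01)),("w3",cast(w3,*D(148,571),.01)),("w3r",cast(w3,*D(332,541),.01))]: print(n,p)
print("pad front bottom L, R", cast(w,*A(113,525),.017),cast(w,*A(275,525),.017),cast(w4,*C(90,356),.017),cast(w3,*D(148,387),.017),cast(w3,*D(280,360),.017))
print("pad top back z47",cast(w,*A(113,560),.047),cast(w3,*D(154,408),.047),cast(w3,*D(287,378),.047))
print("tray", [cast(w4,*E(*p),z).round(4) for p,z in [((75,70),.003),((365,68),.003),((372,80),.03),((65,85),.03),((95,553),.03),((358,550),.03)]])
print("screws3",[cast(w3,*D(*p),.022).round(4) for p in [(80,147),(257,100),(120,347),(285,309)]])
print("lever grip tri tips L,R back",[tri(w,A(*a),w3,D(*b)) for a,b in [((192,665),(221,462)),((205,702),(232,494)),((270,700),(285,484))]])
E
```

```text
near-left corner (array([0.39338447, 0.22282026, 0.01375204]), np.float64(0.0015278356214386748)) (array([0.39185895, 0.21979119, 0.00823507]), np.float64(0.0002998228168226242))
w4 [0.3927142 0.2208948 0.01     ]
w2 [0.39078548 0.22190753 0.01      ]
w3 [0.39243186 0.21999336 0.01      ]
w3r [0.41611788 0.1264547  0.01      ]
pad front bottom L, R [0.49356897 0.23043258 0.017     ] [0.50953993 0.17025627 0.017     ] [0.49313242 0.2302025  0.017     ] [0.49263172 0.23065994 0.017     ] [0.50926597 0.16914362 0.017     ]
pad top back z47 [0.48877519 0.23193585 0.047     ] [0.48914162 0.22996403 0.047     ] [0.50634651 0.17191526 0.047     ]
tray [array([0.4856, 0.4436, 0.003 ]), array([0.498, 0.383, 0.003]), array([0.498 , 0.3842, 0.03  ]), array([0.4854, 0.4433, 0.03  ]), array([0.3881, 0.4204, 0.03  ]), array([0.3999, 0.3646, 0.03  ])]
screws3 [array([0.5985, 0.2718, 0.022 ]), array([0.6204, 0.197 , 0.022 ]), array([0.512 , 0.2463, 0.022 ]), array([0.5337, 0.1716, 0.022 ])]
lever grip tri tips L,R back [(array([0.4862862 , 0.21205615, 0.12527481]), np.float64(0.002922593317512749)), (array([0.47532756, 0.20577812, 0.12731239]), np.float64(0.0004822087278960932)), (array([0.47963709, 0.18533865, 0.12364996]), np.float64(0.00014706816724940747))]
```

Three views agree on the station to about 2 mm: origin about (0.580,0.226), yaw 16.5°, gate at about 0.016. The tray centre is (0.443,0.4035), yaw 12.2°. I descend onto the long tray.

```bash
python3 -m pendant '[{"dx":0,"dy":1.5,"dz":40,"ax":0,"ay":0,"az":-1,"claw":85},{"dx":0,"dy":1.5,"dz":80,"ax":0,"ay":0,"az":-1,"claw":85},{"dx":0,"dy":1.5,"dz":120,"ax":0,"ay":0,"az":-1,"claw":85},{"dx":0,"dy":1.5,"dz":150,"ax":0,"ay":0,"az":-1,"claw":85},{"dx":0,"dy":1.5,"dz":170,"ax":0,"ay":0,"az":-1,"claw":85},{"dx":0,"dy":1.5,"dz":183,"ax":0,"ay":0,"az":-1,"claw":85},{"dx":0,"dy":1.5,"dz":193,"ax":0,"ay":0,"az":-1,"claw":85},{"dx":0,"dy":1.5,"dz":193,"ax":0,"ay":0,"az":-1,"claw":85}]'
python3 - <<'E'
from h import *
need([.443,.4035,.007],-77.8)
w=grab("wrist"); cv2.imwrite("pics/w5.png",w["image"])
E
```

```text
clock: 6.73
position: [0.4437, 0.405, 0.0071]
tool_rot: [3.141, -0.002, -1.354]
force: [-0.5, 0.5, 0.1]
grip_width: 0.0851
d [1.3 1.  0.1] a [ 0.03 -0.09  0.22] rows 0.039371926312081286
```

View pics/w5.png

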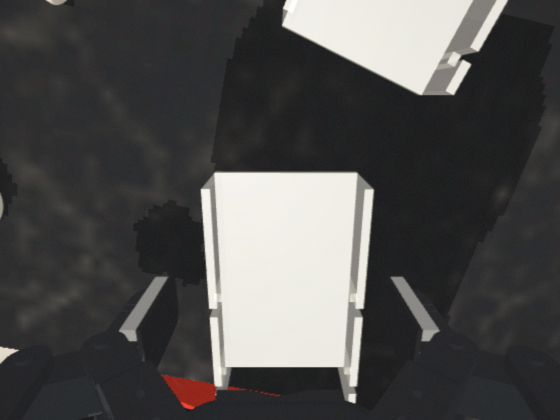

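The fingers straddle the tray at its middle (pads at 145 and 415, tray 205–370), so I close.

```bash
python3 -m pendant '[{"dx":1,"dy":1,"dz":0,"ax":0,"ay":0,"az":0,"claw":50},{"dx":1,"dy":1,"dz":0,"ax":0,"ay":0,"az":0,"claw":50},{"dx":1,"dy":1,"dz":0,"ax":0,"ay":0,"az":0,"claw":50},{"dx":1,"dy":1,"dz":0,"ax":0,"ay":0,"az":0,"claw":50},{"dx":1,"dy":1,"dz":0,"ax":0,"ay":0,"az":0,"claw":50},{"dx":1,"dy":1,"dz":0,"ax":0,"ay":0,"az":0,"claw":50},{"dx":1,"dy":1,"dz":0,"ax":0,"ay":0,"az":0,"claw":50}]' 25
python3 -m pendant '[{"dx":0,"dy":0,"dz":-40,"ax":0,"ay":0,"az":0,"claw":50},{"dx":0,"dy":0,"dz":-80,"ax":0,"ay":0,"az":0,"claw":50},{"dx":0,"dy":0,"dz":-110,"ax":0,"ay":0,"az":0,"claw":50},{"dx":0,"dy":0,"dz":-110,"ax":0,"ay":0,"az":0,"claw":50}]'
python3 - <<'E'
from h import *
w=grab("wrist"); cv2.imwrite("pics/w6.png",w["image"]); np.save("pics/w6.npy",w,allow_pickle=True)
print(observe()["qpos"])
a=np.radians(16.5);o=np.array([.580,.2258]);c=o+np.array([np.cos(a),np.sin(a)])*-.018; print(c); need([*c,.12],16.5-90)
E
```

```text
clock: 7.37
position: [0.4427, 0.404, 0.0081]
tool_rot: [-3.141, -0.001, -1.353]
force: [-2.8, -0.8, 10.8]
grip_width: 0.0594
clock: 7.7
position: [0.4444, 0.405, 0.1228]
tool_rot: [-3.137, 0.002, -1.354]
force: [0.5, 1.3, -0.8]
grip_width: 0.0593
[-1.41334292  0.84973558  0.93404858  1.79377371 -0.83814347  0.9474893
 -1.46440069]
[0.56274124 0.22068772]
d [ 2.057e+02 -7.680e+01  1.000e-01] a [-0.16  0.05 -4.03] rows 5.2662472302300145
```

View pics/w6.png

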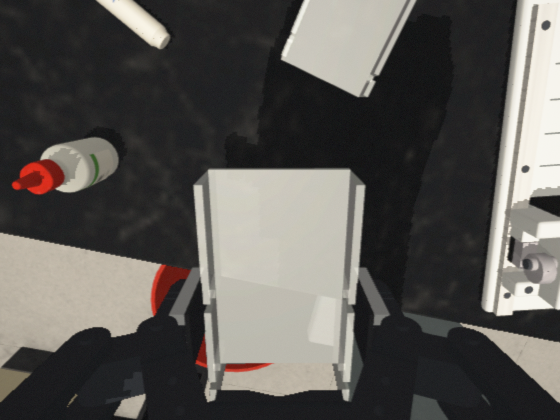

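The tray is held (width 59 mm), but 10.8 N upward at closing hints that the fingertips touched the bench. I check the tip height against the tray underside.

```bash
python3 - <<'E'
from h import *
a=grab("scene"); b=grab("side")
p=observe()["position"]
u=proj(a,p);v=proj(b,p);print(u,v)
for f,c,n in ((a,u,"sc7.png"),(b,v,"sd7.png")):
    x,y=int(c[0]),int(c[1]); crop(f,n,x-50,y-50,x+50,y+40,6)
E
```

```text
[249.10100689 244.62697446] [323.93101105 225.03561485]
```

View pics/sc7.png

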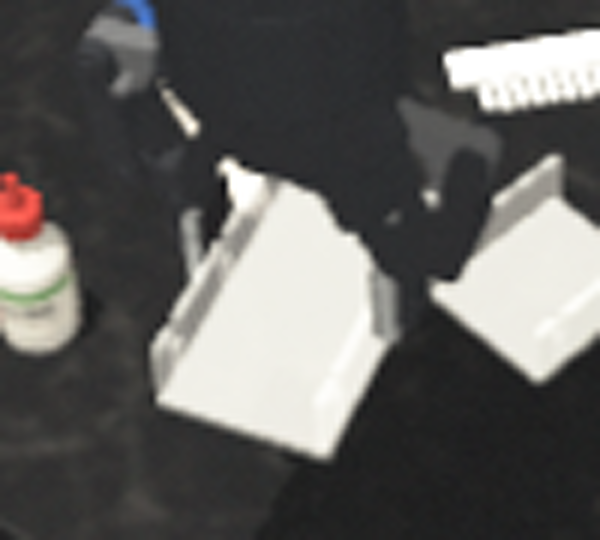

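View pics/sd7.png

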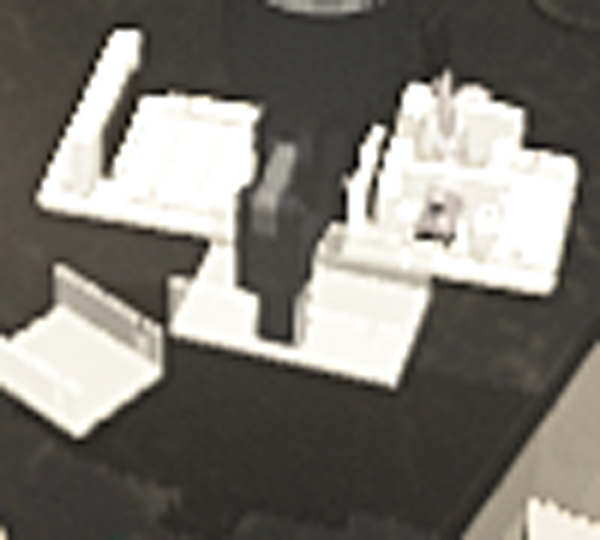

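Side view: the fingertip (280,345) is only about 2 mm above the tray's lower edge, which is too low for the rails. I set the tray back down and regrip 10 mm higher.

```bash
python3 -m pendant '[{"dx":0,"dy":0,"dz":40,"ax":0,"ay":0,"az":0,"claw":50},{"dx":0,"dy":0,"dz":75,"ax":0,"ay":0,"az":0,"claw":50},{"dx":0,"dy":0,"dz":98,"ax":0,"ay":0,"az":0,"claw":50},{"dx":0,"dy":0,"dz":105,"ax":0,"ay":0,"az":0,"claw":50},{"dx":0,"dy":0,"dz":109,"ax":0,"ay":0,"az":0,"claw":50},{"dx":0,"dy":0,"dz":109,"ax":0,"ay":0,"az":0,"claw":50}]'
python3 -m pendant '[{"dx":0,"dy":0,"dz":0,"ax":0,"ay":0,"az":0,"claw":72},{"dx":0,"dy":0,"dz":0,"ax":0,"ay":0,"az":0,"claw":72},{"dx":0,"dy":0,"dz":-5,"ax":0,"ay":0,"az":0,"claw":72},{"dx":0,"dy":0,"dz":-11,"ax":0,"ay":0,"az":0,"claw":72},{"dx":0,"dy":0,"dz":-11,"ax":0,"ay":0,"az":0,"claw":50},{"dx":0,"dy":0,"dz":-11,"ax":0,"ay":0,"az":0,"claw":50},{"dx":0,"dy":0,"dz":-11,"ax":0,"ay":0,"az":0,"claw":50},{"dx":0,"dy":0,"dz":-11,"ax":0,"ay":0,"az":0,"claw":50},{"dx":0,"dy":0,"dz":-11,"ax":0,"ay":0,"az":0,"claw":50}]'
python3 - <<'E'
from h import *
b=grab("side"); cv2.imwrite("pics/x.png",b["image"]); v=proj(b,observe()["position"]); x,y=int(v[0]),int(v[1]); crop(b,"sd8.png",x-50,y-60,x+50,y+30,6)
E
```

```text
clock: 8.35
position: [0.4418, 0.4028, 0.0075]
tool_rot: [3.139, -0.003, -1.354]
force: [0.7, 0.4, 1.0]
grip_width: 0.0593
clock: 9.1
position: [0.4427, 0.404, 0.02]
tool_rot: [-3.141, -0.001, -1.353]
force: [-3.7, -1.7, 18.3]
grip_width: 0.0593
```

View pics/sd8.png

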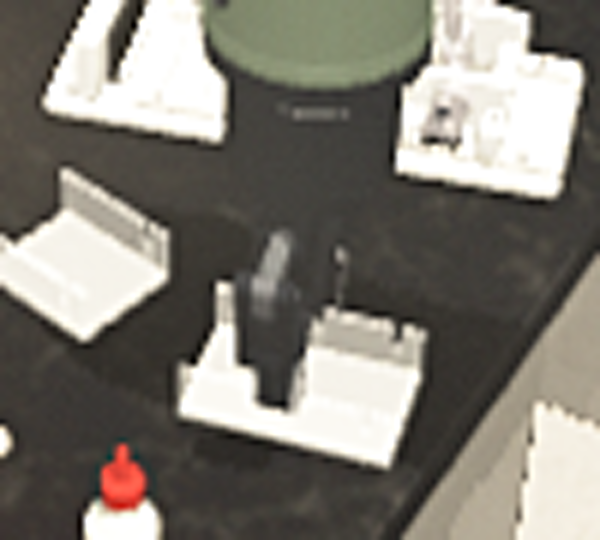

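```bash
python3 -m pendant '[{"dx":0,"dy":0,"dz":-40,"ax":0,"ay":0,"az":0,"claw":50},{"dx":0,"dy":0,"dz":-80,"ax":0,"ay":0,"az":0,"claw":50},{"dx":0,"dy":0,"dz":-120,"ax":0,"ay":0,"az":0,"claw":50},{"dx":0,"dy":0,"dz":-140,"ax":0,"ay":0,"az":0,"claw":50},{"dx":0,"dy":0,"dz":-140,"ax":0,"ay":0,"az":0,"claw":50}]'
python3 - <<'E'
from h import *
need([.5627,.2207,.16],16.5-90)
E
```

```text
clock: 9.57
position: [0.4437, 0.4049, 0.1633]
tool_rot: [-3.138, 0.001, -1.353]
force: [0.9, 2.0, -0.1]
grip_width: 0.0589
d [205.5 -76.4   3.3] a [-0.21  0.06 -4.05] rows 5.258535443862455
```

```bash
python3 -m pendant '[{"dx":20,"dy":-35,"dz":0,"ax":0,"ay":0,"az":-1,"claw":50},{"dx":45,"dy":-65,"dz":0,"ax":0,"ay":0,"az":-2,"claw":50},{"dx":85,"dy":-76,"dz":0,"ax":0,"ay":0,"az":-3,"claw":50},{"dx":125,"dy":-76,"dz":0,"ax":0,"ay":0,"az":-4,"claw":50},{"dx":165,"dy":-76,"dz":0,"ax":0,"ay":0,"az":-4,"claw":50},{"dx":195,"dy":-76,"dz":0,"ax":0,"ay":0,"az":-4,"claw":50},{"dx":205,"dy":-76,"dz":0,"ax":0,"ay":0,"az":-4,"claw":50},{"dx":205,"dy":-76,"dz":0,"ax":0,"ay":0,"az":-4,"claw":50},{"dx":205,"dy":-76,"dz":0,"ax":0,"ay":0,"az":-4,"claw":50}]'
python3 - <<'E'
from h import *
print(observe()["qpos"])
need([.5627,.2207,.06],16.5-90)
w=grab("wrist"); cv2.imwrite("pics/w9.png",w["image"]); np.save("pics/w9.npy",w,allow_pickle=True)
E
```

```text
clock: 10.32
position: [0.5606, 0.2204, 0.1589]
tool_rot: [3.14, -0.002, -1.284]
force: [0.2, 0.1, -1.5]
grip_width: 0.059
[-1.046591    0.78332691  0.92919633  1.75828244 -0.73887108  0.99276015
 -1.10891693]
d [ 0.2 -2.2 98.9] a [ 0.09 -0.09 -0.08] rows 2.371179676339745
```

View pics/w9.png

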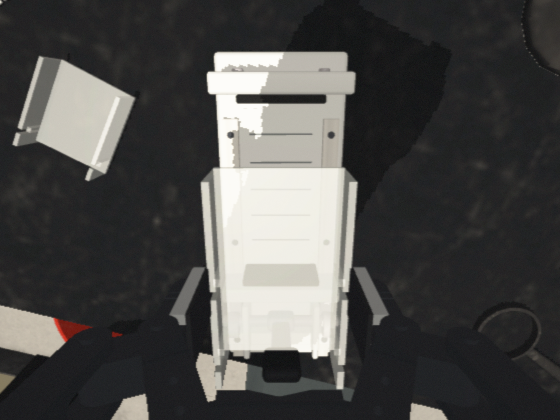

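The tray is centred over the channel: its far edge spans 213–350 (middle 281) and the rail screws are at 230/331 and 235/326 (middle 281). I lower it.

```bash
python3 -m pendant '[{"dx":0,"dy":-2,"dz":35,"ax":0,"ay":0,"az":0,"claw":50},{"dx":0,"dy":-2,"dz":70,"ax":0,"ay":0,"az":0,"claw":50},{"dx":0,"dy":-2,"dz":95,"ax":0,"ay":0,"az":0,"claw":50},{"dx":0,"dy":-2,"dz":108,"ax":0,"ay":0,"az":0,"claw":50},{"dx":0,"dy":-2,"dz":113,"ax":0,"ay":0,"az":0,"claw":50},{"dx":0,"dy":-2,"dz":113,"ax":0,"ay":0,"az":0,"claw":50}]'
python3 - <<'E'
from h import *
w=grab("wrist"); cv2.imwrite("pics/w10.png",w["image"]); np.save("pics/w10.npy",w,allow_pickle=True)
E
```

```text
clock: 10.87
position: [0.5623, 0.2211, 0.0457]
tool_rot: [3.14, -0.002, -1.283]
force: [1.9, 0.0, -0.4]
grip_width: 0.0587
```

View pics/w10.png

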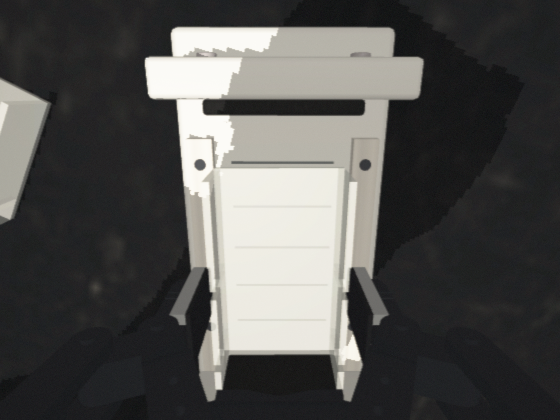

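Lined up: screws at 200 and 365, tray 213–350. I lower the last 10 mm.

```bash
python3 -m pendant '[{"dx":0,"dy":0,"dz":4,"ax":0,"ay":0,"az":0,"claw":50},{"dx":0,"dy":0,"dz":8,"ax":0,"ay":0,"az":0,"claw":50},{"dx":0,"dy":0,"dz":10,"ax":0,"ay":0,"az":0,"claw":50},{"dx":0,"dy":0,"dz":10,"ax":0,"ay":0,"az":0,"claw":50}]'
```

```text
clock: 11.25
position: [0.5627, 0.2207, 0.0363]
tool_rot: [3.141, -0.002, -1.283]
force: [-0.2, 0.1, -0.3]
grip_width: 0.0586
```

```bash
python3 -m pendant '[{"dx":0,"dy":0,"dz":1,"ax":0,"ay":0,"az":0,"claw":50},{"dx":0,"dy":0,"dz":1.5,"ax":0,"ay":0,"az":0,"claw":50},{"dx":0,"dy":0,"dz":1.5,"ax":0,"ay":0,"az":0,"claw":50}]'
python3 -m pendant '[{"dx":0,"dy":0,"dz":1,"ax":0,"ay":0,"az":0,"claw":50},{"dx":0,"dy":0,"dz":1,"ax":0,"ay":0,"az":0,"claw":50}]'
python3 -m pendant '[{"dx":0,"dy":0,"dz":1,"ax":0,"ay":0,"az":0,"claw":50},{"dx":0,"dy":0,"dz":1,"ax":0,"ay":0,"az":0,"claw":50}]'
```

```text
clock: 11.5
position: [0.5628, 0.2207, 0.0361]
tool_rot: [3.141, -0.001, -1.284]
force: [-7.8, 0.5, 24.7]
grip_width: 0.0586
clock: 11.67
position: [0.5634, 0.2209, 0.0355]
tool_rot: [-3.141, -0.001, -1.284]
force: [-6.6, 0.6, 28.1]
grip_width: 0.0591
clock: 11.83
position: [0.564, 0.2211, 0.0347]
tool_rot: [-3.139, -0.001, -1.284]
force: [-5.1, 1.3, 29.5]
grip_width: 0.0588
```

The tray is on the channel floor. I back off the press, release and rise.

```bash
python3 -m pendant '[{"dx":0,"dy":0,"dz":-3,"ax":0,"ay":0,"az":0,"claw":50},{"dx":0,"dy":0,"dz":-3,"ax":0,"ay":0,"az":0,"claw":80},{"dx":0,"dy":0,"dz":-3,"ax":0,"ay":0,"az":0,"claw":80},{"dx":0,"dy":0,"dz":-3,"ax":0,"ay":0,"az":0,"claw":80},{"dx":0,"dy":0,"dz":-3,"ax":0,"ay":0,"az":0,"claw":80},{"dx":0,"dy":0,"dz":-20,"ax":0,"ay":0,"az":0,"claw":80},{"dx":0,"dy":0,"dz":-60,"ax":0,"ay":0,"az":0,"claw":80},{"dx":0,"dy":0,"dz":-100,"ax":0,"ay":0,"az":0,"claw":80},{"dx":0,"dy":0,"dz":-140,"ax":0,"ay":0,"az":0,"claw":80},{"dx":0,"dy":0,"dz":-160,"ax":0,"ay":0,"az":0,"claw":80}]'
python3 - <<'E'
from h import *
w=grab("wrist"); cv2.imwrite("pics/w11.png",w["image"]); np.save("pics/w11.npy",w,allow_pickle=True)
print(observe()["position"],observe()["tool_rot"])
E
```

```text
clock: 12.67
position: [0.5637, 0.2205, 0.1967]
tool_rot: [-3.14, -0.002, -1.284]
force: [0.8, 0.4, 0.0]
grip_width: 0.0801
[0.56457916 0.22084159 0.19862984] [-3.13692107e+00 -1.35134447e-03 -1.28407056e+00]
```

View pics/w11.png

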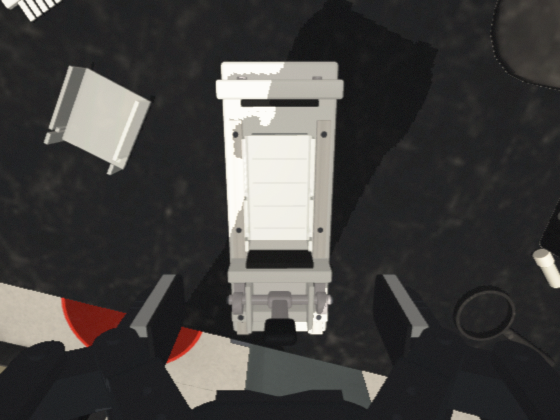

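The tray lies in the channel between the rails (columns 245–313, rows 135–250). I close the gripper and move behind the gate, tilting the body back 10°.

```bash
cat >> h.py <<'E'
AY=np.radians(16.5); O=np.array([.580,.2258,0]); XS=np.array([np.cos(AY),np.sin(AY),0]); YS=np.array([-np.sin(AY),np.cos(AY),0])
def sw(x,y,z): return O+XS*x+YS*y+np.array([0,0,z])
def ws(p): d=np.array(p)-O; return np.array([d@XS,d@YS,d[2]])
def tilt(deg): 
    M=Rt([np.pi,0,AY-np.pi/2])@Ro.from_euler("x",deg,degrees=True).as_matrix(); return Ro.from_matrix(M).as_euler("xyz")
E
python3 - <<'E'
from h import *
print(sw(-.185,0,.2)); need(sw(-.185,0,.2),rpy=tilt(10))
E
```

```text
[0.40261835 0.17325716 0.2       ]
d [ -0.2 168.8  -2.2] a [ 9.73 -0.08 -0.06] rows 4.048247048198876
```

```bash
python3 -m pendant '[{"dx":0,"dy":30,"dz":0,"ax":2,"ay":0,"az":0,"claw":0},{"dx":0,"dy":65,"dz":0,"ax":4,"ay":0,"az":0,"claw":0},{"dx":0,"dy":100,"dz":0,"ax":6,"ay":0,"az":0,"claw":0},{"dx":0,"dy":135,"dz":0,"ax":8,"ay":0,"az":0,"claw":0},{"dx":0,"dy":160,"dz":0,"ax":10,"ay":0,"az":0,"claw":0},{"dx":0,"dy":169,"dz":0,"ax":10,"ay":0,"az":0,"claw":0},{"dx":0,"dy":169,"dz":0,"ax":10,"ay":0,"az":0,"claw":0}]'
python3 - <<'E'
from h import *
s=observe(); print(s["qpos"],ws(s["position"]),s["grip_width"])
a=grab("scene"); b=grab("side")
p=s["position"]
u=proj(a,p);v=proj(b,p);print(u,v)
for f,c,n in ((a,u,"sc12.png"),(b,v,"sd12.png")):
    x,y=int(c[0]),int(c[1]); print(x-50,y-50);crop(f,n,x-50,y-50,x+50,y+50,6)
    cv2.imwrite("pics/full_"+n,f["image"])
w=grab("wrist"); cv2.imwrite("pics/w12.png",w["image"])
E
```

```text
clock: 13.3
position: [0.398, 0.1729, 0.1925]
tool_rot: [-2.97, -0.0, -1.283]
force: [0.3, 0.9, 0.4]
grip_width: -0.0
[-1.48076493  0.42201309  1.16525572  2.28246076 -0.67929236  0.61214646
 -1.11657337] [-0.18949745  0.00094541  0.19245007] -1.974712610449089e-06
[345.63234976 296.6495151 ] [378.26879081 163.82075287]
295 246
328 113
```

View pics/sc12.png

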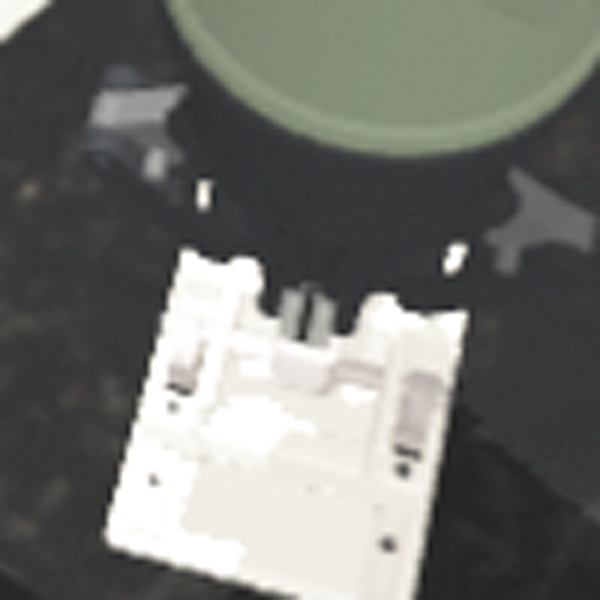

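View pics/sd12.png

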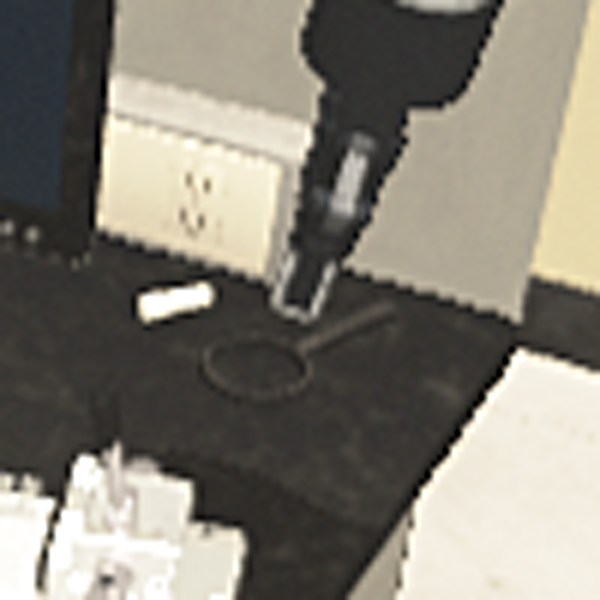

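View pics/w12.png

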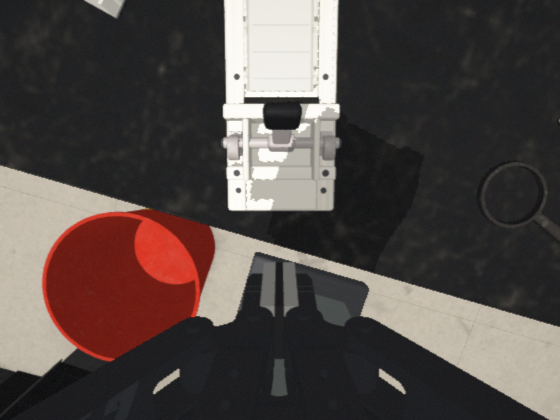

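```bash
python3 - <<'E'
from h import *
w=grab("wrist"); crop(w,"w12a.png",215,70,350,220,5); np.save("pics/w12.npy",w,allow_pickle=True)
for x in (-.151,-.167,-.180): print(x,proj(w,sw(x,0,.042)),proj(w,sw(x,0,.016)))
E
```

```text
-0.151 [280.30229136 182.64974424] [280.15716994 180.87617488]
-0.167 [280.30340683 201.12582752] [280.15918298 197.93767764]
-0.18 [280.30430115 215.93896372] [280.16079859 211.63076753]
```

View pics/w12a.png

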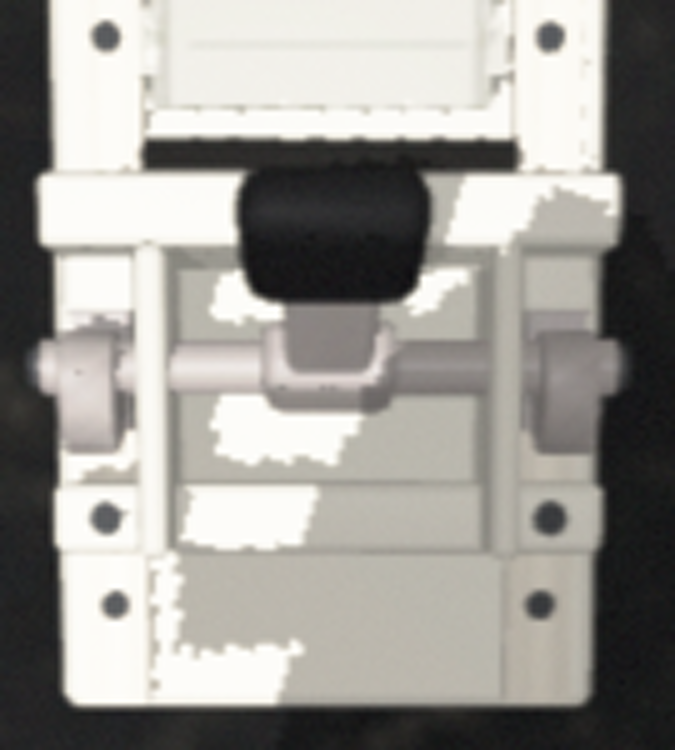

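The crop shows the rear cross bar, with its rear edge at raw row 180 (station x about -0.149), and the base end at row 211. I descend behind it.

```bash
python3 - <<'E'
from h import *
need(sw(-.182,0,.1),rpy=tilt(10)); need(sw(-.182,0,.038),rpy=tilt(10))
E
```

```text
d [-0.  12.2 92.2] a [ 0.03 -0.16 -0.01] rows 2.231003050723242
d [ -0.2  22.9 153.3] a [ 0.03 -0.16 -0.01] rows 3.7169964422056463
```

```bash
python3 -m pendant '[{"dx":0,"dy":6,"dz":35,"ax":0,"ay":0,"az":0,"claw":0},{"dx":0,"dy":11,"dz":70,"ax":0,"ay":0,"az":0,"claw":0},{"dx":0,"dy":17,"dz":105,"ax":0,"ay":0,"az":0,"claw":0},{"dx":0,"dy":21,"dz":135,"ax":0,"ay":0,"az":0,"claw":0},{"dx":0,"dy":23,"dz":148,"ax":0,"ay":0,"az":0,"claw":0},{"dx":0,"dy":23,"dz":152,"ax":0,"ay":0,"az":0,"claw":0},{"dx":0,"dy":23,"dz":152,"ax":0,"ay":0,"az":0,"claw":0}]'
python3 - <<'E'
from h import *
s=observe(); print(s["qpos"],ws(s["position"]))
need(sw(-.162,0,.038),rpy=tilt(10))
w=grab("wrist"); cv2.imwrite("pics/w13.png",w["image"])
a=grab("side"); v=proj(a,s["position"]);x,y=int(v[0]),int(v[1]); print(v); crop(a,"sd13.png",x-60,y-50,x+40,y+40,6)
E
```

```text
clock: 14.08
position: [0.4028, 0.1735, 0.037]
tool_rot: [-2.977, 0.0, -1.279]
force: [-0.9, -0.7, 1.6]
grip_width: 0.0004
[-0.8531832   0.60475137  0.3585368   2.35595107 -1.26007999  0.16400585
 -0.60528602] [-0.18476958  0.00020468  0.03697106]
d [  0.3 -22.6   2.7] a [0.58 0.05 0.23] rows 0.54661224343574
[370.05225442 206.47572109]
```

View pics/w13.png

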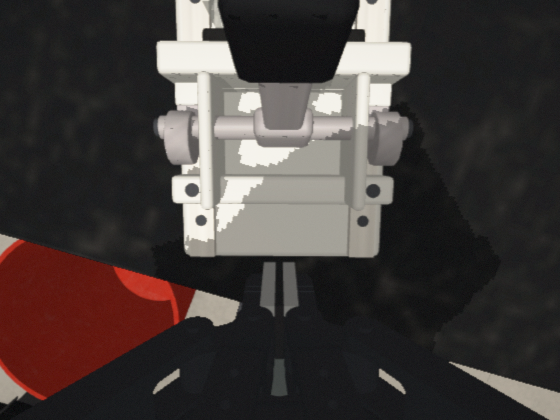

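View pics/sd13.png

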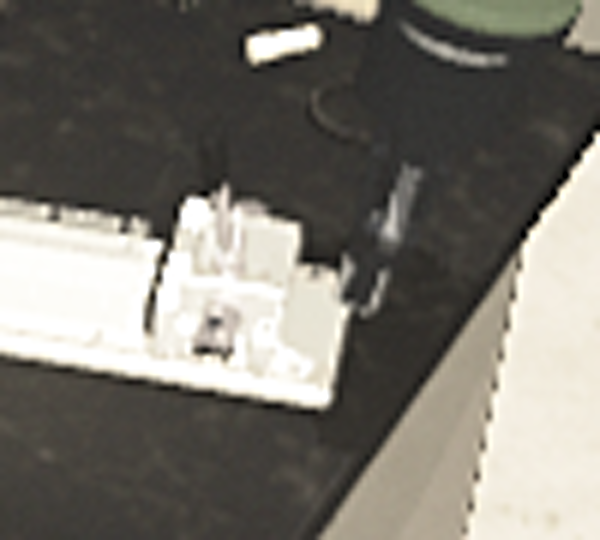

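```bash
python3 -m pendant '[{"dx":0,"dy":-6,"dz":1,"ax":0,"ay":0,"az":0,"claw":0},{"dx":0,"dy":-12,"dz":2,"ax":0,"ay":0,"az":0,"claw":0},{"dx":0,"dy":-18,"dz":3,"ax":0,"ay":0,"az":0,"claw":0},{"dx":0,"dy":-20,"dz":3.5,"ax":0,"ay":0,"az":0,"claw":0},{"dx":0,"dy":-20,"dz":3.5,"ax":0,"ay":0,"az":0,"claw":0}]'
python3 - <<'E'
from h import *
s=observe(); print(s["qpos"],ws(s["position"]),s["force"]@XS)
w=grab("wrist"); cv2.imwrite("pics/w14.png",w["image"])
E
```

```text
clock: 14.6
position: [0.4248, 0.1803, 0.0401]
tool_rot: [-2.968, -0.003, -1.283]
force: [-0.6, 0.4, 0.0]
grip_width: 0.0001
[-0.90274861  0.63046586  0.4423196   2.30965593 -1.21479063  0.22012992
 -0.65245397] [-0.16175645  0.00051132  0.04010174] -0.49041765475566673
```

View pics/w14.png

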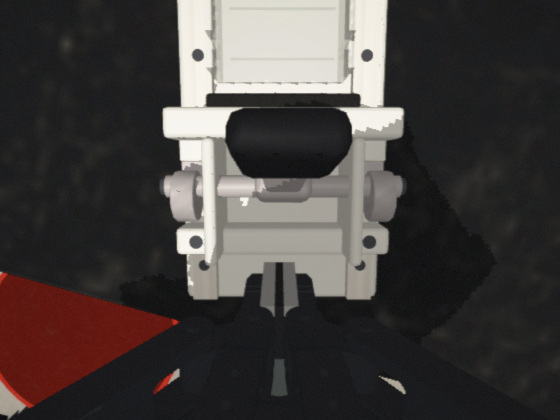

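The finger front is at row 262 and the bar edge at row 252, a few mm short. I go on, slightly lower.

```bash
python3 -m pendant '[{"dx":0,"dy":-2,"dz":3,"ax":0,"ay":0,"az":0,"claw":0},{"dx":0,"dy":-5,"dz":4,"ax":0,"ay":0,"az":0,"claw":0},{"dx":0,"dy":-8,"dz":4.5,"ax":0,"ay":0,"az":0,"claw":0},{"dx":0,"dy":-11,"dz":5,"ax":0,"ay":0,"az":0,"claw":0},{"dx":0,"dy":-11,"dz":5,"ax":0,"ay":0,"az":0,"claw":0}]'
python3 - <<'E'
from h import *
s=observe(); print(ws(s["position"]),s["force"]@XS)
E
```

```text
clock: 15.07
position: [0.4351, 0.183, 0.0365]
tool_rot: [-2.97, -0.002, -1.284]
force: [-2.9, 0.2, -0.2]
grip_width: 0.0002
[-1.51063664e-01  9.33838881e-05  3.65247827e-02] -2.703802324374445
```

Contact. I push on in stages.

```bash
python3 -m pendant '[{"dx":0,"dy":-4,"dz":0.7,"ax":0,"ay":0,"az":0,"claw":0},{"dx":0,"dy":-8,"dz":1.4,"ax":0,"ay":0,"az":0,"claw":0},{"dx":0,"dy":-12,"dz":2.1,"ax":0,"ay":0,"az":0,"claw":0},{"dx":0,"dy":-16,"dz":2.8,"ax":0,"ay":0,"az":0,"claw":0},{"dx":0,"dy":-16,"dz":2.8,"ax":0,"ay":0,"az":0,"claw":0}]'
python3 - <<'E'
from h import *
s=observe(); print(ws(s["position"]),s["force"]@XS,s["qpos"])
w=grab("wrist"); cv2.imwrite("pics/w15.png",w["image"])
E
```

```text
clock: 15.48
position: [0.4508, 0.1876, 0.0366]
tool_rot: [-2.97, -0.002, -1.283]
force: [-2.3, -0.2, -0.2]
grip_width: -0.0001
[-1.34686011e-01  9.02261111e-05  3.65617138e-02] -2.2868869488309094 [-0.91757806  0.6737157   0.49509334  2.24553324 -1.16797525  0.27825517
 -0.6953072 ]
```

View pics/w15.png

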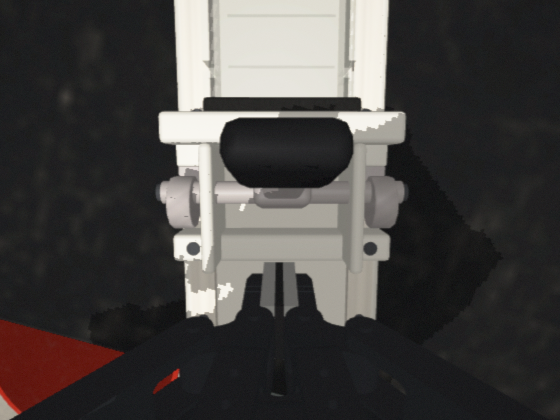

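```bash
python3 -m pendant '[{"dx":0,"dy":-3,"dz":0.5,"ax":0,"ay":0,"az":0,"claw":0},{"dx":0,"dy":-6,"dz":1,"ax":0,"ay":0,"az":0,"claw":0}]'
python3 -m pendant '[{"dx":0,"dy":-1,"dz":0.2,"ax":0,"ay":0,"az":0,"claw":0},{"dx":0,"dy":-2,"dz":0.4,"ax":0,"ay":0,"az":0,"claw":0}]'
python3 -m pendant '[{"dx":0,"dy":-1,"dz":0.2,"ax":0,"ay":0,"az":0,"claw":0},{"dx":0,"dy":-2,"dz":0.3,"ax":0,"ay":0,"az":0,"claw":0}]'
python3 -c "
from h import *
s=observe(); print(ws(s['position']),s['force']@XS)"
```

```text
clock: 15.7
position: [0.4559, 0.189, 0.0366]
tool_rot: [-2.971, -0.002, -1.284]
force: [-4.5, -1.4, -0.1]
grip_width: 0.0003
clock: 15.87
position: [0.458, 0.1896, 0.0366]
tool_rot: [-2.97, -0.002, -1.284]
force: [-5.3, -1.7, 1.3]
grip_width: 0.0001
clock: 16.03
position: [0.4599, 0.1902, 0.0366]
tool_rot: [-2.97, -0.002, -1.284]
force: [-5.9, -1.6, -0.2]
grip_width: 0.0
[-1.25239726e-01 -3.54524033e-05  3.66189452e-02] -6.137428688406406
```

```bash
for i in 1; do python3 -m pendant '[{"dx":0,"dy":-1,"dz":0.2,"ax":0,"ay":0,"az":0,"claw":0},{"dx":0,"dy":-2,"dz":0.35,"ax":0,"ay":0,"az":0,"claw":0}]'; done | grep -E "pos|force"
python3 -m pendant '[{"dx":0,"dy":-1,"dz":0.2,"ax":0,"ay":0,"az":0,"claw":0},{"dx":0,"dy":-1.5,"dz":0.3,"ax":0,"ay":0,"az":0,"claw":0}]' | grep -E "pos|force"
```

```text
position: [0.4617, 0.1907, 0.0366]
force: [-8.6, -2.6, 1.1]
position: [0.4627, 0.191, 0.0364]
force: [-11.4, -3.3, 5.0]
```

Force climbs at about 3–4 N/mm, as two seals in series should. I look to confirm the tray is against the end seal.

```bash
python3 - <<'E'
from h import *
s=observe(); print(ws(s["position"]),s["force"]@XS,s["force"])
w=grab("wrist"); cv2.imwrite("pics/w16.png",w["image"])
a=grab("scene"); crop(a,"sc16.png",300,215,400,350,5)
a=grab("side"); crop(a,"sd16.png",270,165,390,240,6)
E
```

```text
[-1.22370377e-01 -4.86083269e-05  3.64394220e-02] -11.869934304053658 [-11.40703524  -3.28377961   4.99763095]
```

View pics/sc16.png

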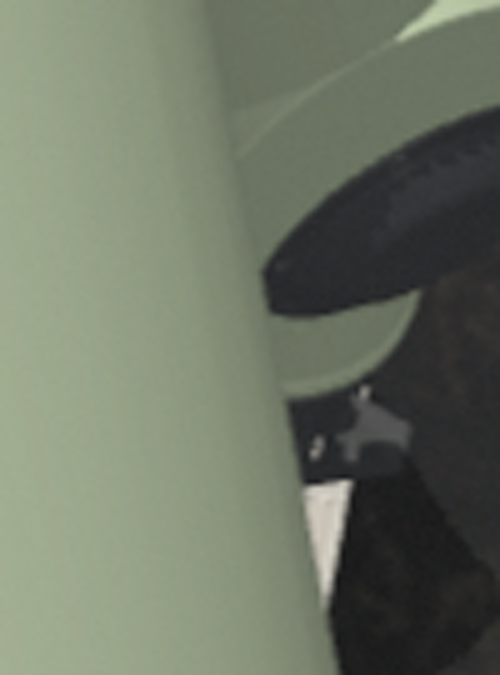

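View pics/sd16.png

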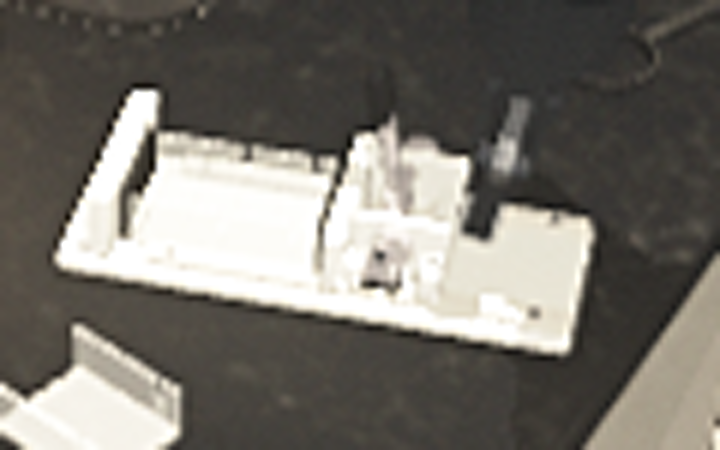

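The tray now spans from the end-block seal (125,215) to the gate seal (325,235). I squeeze a little more in small steps.

```bash
python3 -m pendant '[{"dx":0,"dy":-0.5,"dz":0.1,"ax":0,"ay":0,"az":0,"claw":0},{"dx":0,"dy":-1,"dz":0.2,"ax":0,"ay":0,"az":0,"claw":0},{"dx":0,"dy":-1,"dz":0.2,"ax":0,"ay":0,"az":0,"claw":0}]'
python3 -c "
from h import *
s=observe(); print(ws(s['position']),s['force']@XS)"
```

```text
clock: 16.77
position: [0.4633, 0.1912, 0.0364]
tool_rot: [-2.972, -0.002, -1.284]
force: [-11.9, -2.4, 7.7]
grip_width: -0.0
[-1.21707459e-01 -6.02179043e-05  3.63655870e-02] -12.059570119665528
```

```bash
python3 -m pendant '[{"dx":0,"dy":-0.7,"dz":0.1,"ax":0,"ay":0,"az":0,"claw":0},{"dx":0,"dy":-1.3,"dz":0.1,"ax":0,"ay":0,"az":0,"claw":0},{"dx":0,"dy":-1.3,"dz":0.1,"ax":0,"ay":0,"az":0,"claw":0}]'
python3 -c "
from h import *
s=observe(); print(ws(s['position']),s['force']@XS)"
```

```text
clock: 17.02
position: [0.4641, 0.1915, 0.0364]
tool_rot: [-2.973, -0.002, -1.284]
force: [-14.0, -3.7, 7.0]
grip_width: 0.0006
[-1.20850044e-01 -2.16544712e-05  3.63703998e-02] -14.455948613512799
```

```bash
python3 -m pendant '[{"dx":0,"dy":-0.5,"dz":0.1,"ax":0,"ay":0,"az":0,"claw":0},{"dx":0,"dy":-0.9,"dz":0.1,"ax":0,"ay":0,"az":0,"claw":0},{"dx":0,"dy":-0.9,"dz":0.1,"ax":0,"ay":0,"az":0,"claw":0}]'
python3 -c "
from h import *
s=observe(); print(ws(s['position']),s['force']@XS,s['qpos']); need(sw(-.16,0,.04),rpy=tilt(10))"
```

```text
clock: 17.27
position: [0.4647, 0.1916, 0.0364]
tool_rot: [-2.973, -0.002, -1.284]
force: [-17.2, -4.6, 8.9]
grip_width: 0.0002
[-1.20300265e-01 -3.70723594e-05  3.63515457e-02] -17.765020361211437 [-0.9299988   0.69634132  0.53046479  2.20896942 -1.13883812  0.31803168
 -0.72376922]
d [ -0.   38.5 -10.2] a [ 0.36 -0.09 -0.03] rows 0.9560443236248201
```

Pushed to 17.8 N total, about 12 N on the seals. I back off smoothly and work out the fingertip length beyond the TCP from the wrist view.

```bash
python3 -m pendant '[{"dx":0,"dy":8,"dz":-1,"ax":0,"ay":0,"az":0,"claw":0},{"dx":0,"dy":30,"dz":-6,"ax":0,"ay":0,"az":0,"claw":0},{"dx":0,"dy":36,"dz":-40,"ax":0,"ay":0,"az":0,"claw":0},{"dx":0,"dy":36,"dz":-80,"ax":0,"ay":0,"az":0,"claw":0},{"dx":0,"dy":36,"dz":-120,"ax":0,"ay":0,"az":0,"claw":0},{"dx":0,"dy":36,"dz":-160,"ax":0,"ay":0,"az":0,"claw":0},{"dx":0,"dy":36,"dz":-160,"ax":0,"ay":0,"az":0,"claw":0}]'
python3 - <<'E'
from h import *
w=grab("wrist"); cv2.imwrite("pics/w17.png",w["image"]); np.save("pics/w17.npy",w,allow_pickle=True)
s=observe();R=Rt(s["tool_rot"])
print(ws(s["position"]),s["qpos"])
for e in (0,.004,.008,.013):
    print(e,[proj(w,s["position"]+R@np.array([0,y,e])).round(1).tolist() for y in (-.011,0,.011)])
b=grab("side"); v=proj(b,s["position"]); print(v); x,y=int(v[0]),int(v[1]); print(x-40,y-40); crop(b,"sd17.png",x-40,y-40,x+40,y+40,8)
E
```

```text
clock: 17.85
position: [0.4065, 0.1744, 0.19]
tool_rot: [-2.969, -0.002, -1.285]
force: [-0.1, 1.7, 0.6]
grip_width: -0.0002
[-1.80433611e-01  5.97328674e-05  1.93175651e-01] [-1.45475576  0.42842424  1.14500169  2.26495786 -0.67922108  0.6145083
 -1.11804919]
0 [[280.7, 260.1], [280.7, 282.5], [280.6, 304.0]]
0.004 [[280.7, 256.1], [280.6, 278.1], [280.6, 299.1]]
0.008 [[280.6, 252.2], [280.6, 273.8], [280.6, 294.5]]
0.013 [[280.6, 247.7], [280.5, 268.8], [280.5, 289.0]]
[375.07912396 162.98812934]
335 122
```

View pics/w17.png

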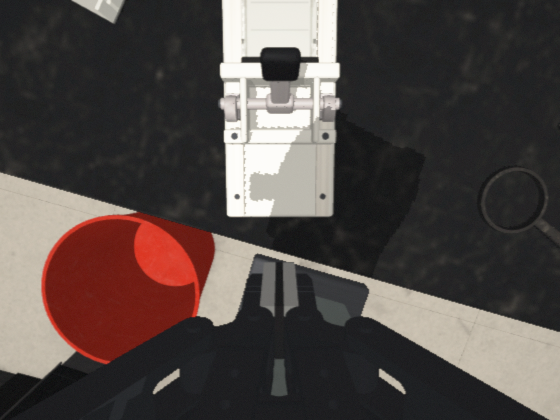

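View pics/sd17.png

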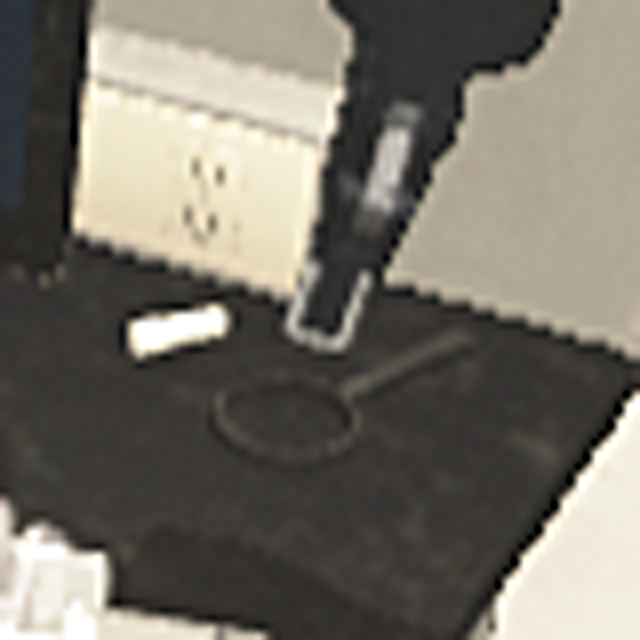

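```bash
python3 - <<'E'
from h import *
w=np.load("pics/w17.npy",allow_pickle=True).item()
crop(w,"w17a.png",210,0,350,220,2.7)
for r in (141,143,145): print("bar",r,ws(cast(w,280,r,.042)))
for r in (102,104): print("shaft",r,ws(cast(w,280,r,.055)))
for r in (47,80): print("grip",r,[ws(cast(w,281,r,z)).round(4) for z in (.10,.125,.13)])
for x in (-.068,-.073,-.078): print(x)
pv=-.087
for th in (0,.1,.2,.3):
    f=th-.35; p=np.array([pv-.081*np.sin(f),0,.05+.081*np.cos(f)]); n=np.array([np.cos(f),0,np.sin(f)])*.005; q=np.array([pv-.051*np.sin(f),0,.05+.051*np.cos(f)])
    print(th,[proj(w,sw(*z))[1].round(1) for z in (p+n,p-n,q+n,q-n)])
E
```

```text
bar 141 [-0.11105645 -0.00035738  0.042     ]
bar 143 [-0.11270467 -0.00035409  0.042     ]
bar 145 [-0.11435549 -0.0003508   0.042     ]
shaft 102 [-0.08144146 -0.0003666   0.055     ]
shaft 104 [-0.08297141 -0.00036355  0.055     ]
grip 47 [array([-0.0536, -0.0009,  0.1   ]), array([-0.0611, -0.0007,  0.125 ]), array([-0.0626, -0.0007,  0.13  ])]
grip 80 [array([-0.0743, -0.0009,  0.1   ]), array([-0.0796, -0.0007,  0.125 ]), array([-0.0807, -0.0007,  0.13  ])]
-0.068
-0.073
-0.078
0 [np.float64(35.5), np.float64(50.7), np.float64(66.4), np.float64(79.9)]
0.1 [np.float64(47.7), np.float64(64.1), np.float64(73.1), np.float64(87.5)]
0.2 [np.float64(60.9), np.float64(78.1), np.float64(80.3), np.float64(95.3)]
0.3 [np.float64(74.8), np.float64(92.6), np.float64(87.9), np.float64(103.3)]
```

View pics/w17a.png

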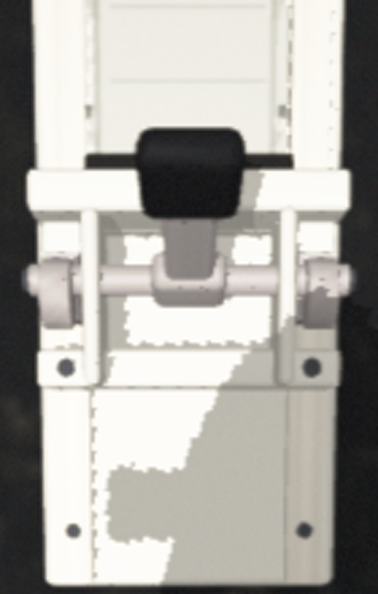

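Gate now: bar edge at row 143 (station x about -0.113), pivot about -0.083, lever about 0.14 rad, and the tray end meets the black seal. I move over to the tray side of the lever with the tool upright.

```bash
python3 - <<'E'
from h import *
need(sw(-.035,0,.20),rpy=tilt(0)); need(sw(-.035,0,.115),rpy=tilt(0))
E
```

```text
d [   1.2 -144.2   16.7] a [-1.011e+01 -1.000e-02  2.000e-02] rows 3.4817759078770663
d [   1.2 -129.3  100.4] a [-1.011e+01 -1.000e-02  2.000e-02] rows 3.9255132498174885
```

```bash
python3 -m pendant '[{"dx":0,"dy":-36,"dz":0,"ax":-2.5,"ay":0,"az":0,"claw":0},{"dx":1,"dy":-72,"dz":6,"ax":-5,"ay":0,"az":0,"claw":0},{"dx":1,"dy":-108,"dz":12,"ax":-7.5,"ay":0,"az":0,"claw":0},{"dx":1,"dy":-144,"dz":17,"ax":-10.1,"ay":0,"az":0,"claw":0},{"dx":1,"dy":-144,"dz":17,"ax":-10.1,"ay":0,"az":0,"claw":0},{"dx":1,"dy":-137,"dz":57,"ax":-10.1,"ay":0,"az":0,"claw":0},{"dx":1,"dy":-129,"dz":97,"ax":-10.1,"ay":0,"az":0,"claw":0},{"dx":1,"dy":-129,"dz":100,"ax":-10.1,"ay":0,"az":0,"claw":0},{"dx":1,"dy":-129,"dz":100,"ax":-10.1,"ay":0,"az":0,"claw":0}]'
python3 - <<'E'
from h import *
s=observe(); print(ws(s["position"]),s["qpos"])
b=grab("side"); crop(b,"sd18.png",270,130,390,230,6)
w=grab("wrist"); cv2.imwrite("pics/w18.png",w["image"])
E
```

```text
clock: 18.7
position: [0.5446, 0.2139, 0.1108]
tool_rot: [3.135, -0.003, -1.285]
force: [1.1, -0.6, 1.4]
grip_width: -0.0
[-0.03731678 -0.00139333  0.11078691] [-1.02521543  0.81506977  0.86611931  1.8303032  -0.7895255   0.89191069
 -1.06195173]
```

View pics/sd18.png

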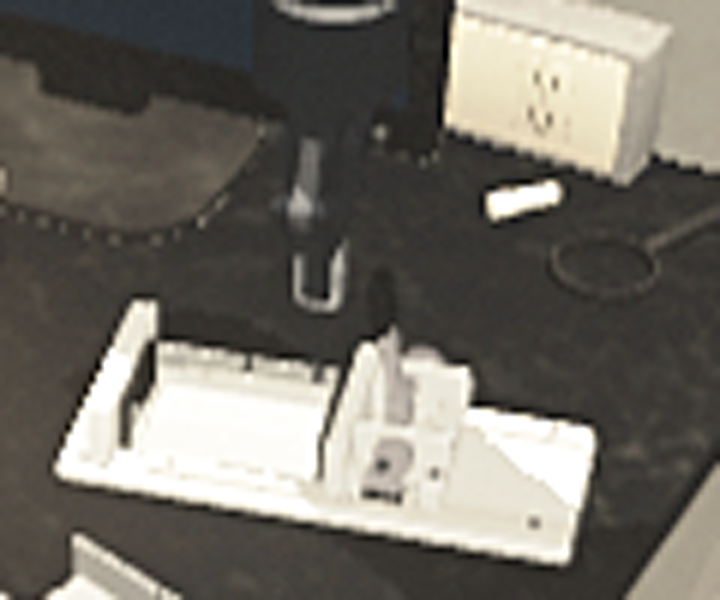

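View pics/w18.png

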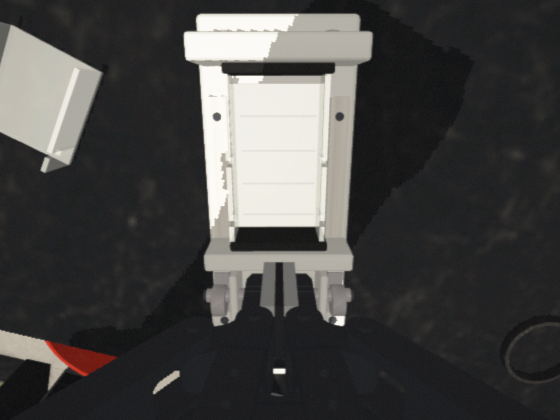

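The tray lies between the two black seals (rows 68 and 238), and the finger (320,300) is on the tray side of the black grip (385,300). I sweep the lever.

```bash
python3 -m pendant '[{"dx":-1,"dy":10,"dz":-7,"ax":0,"ay":0,"az":0,"claw":0},{"dx":-1,"dy":20,"dz":-8,"ax":0,"ay":0,"az":0,"claw":0},{"dx":-1,"dy":26,"dz":-8,"ax":0,"ay":0,"az":0,"claw":0},{"dx":-1,"dy":32,"dz":-8,"ax":0,"ay":0,"az":0,"claw":0},{"dx":-1,"dy":38,"dz":-8,"ax":0,"ay":0,"az":0,"claw":0},{"dx":-1,"dy":44,"dz":-8,"ax":0,"ay":0,"az":0,"claw":0},{"dx":-1,"dy":49,"dz":-7,"ax":0,"ay":0,"az":0,"claw":0},{"dx":-1,"dy":54,"dz":-6,"ax":0,"ay":0,"az":0,"claw":0},{"dx":-1,"dy":54,"dz":-6,"ax":0,"ay":0,"az":0,"claw":0}]'
python3 - <<'E'
from h import *
s=observe(); print(ws(s["position"]),s["force"]@XS)
b=grab("side"); crop(b,"sd19.png",270,130,390,230,6)
E
```

```text
clock: 19.55
position: [0.4921, 0.2, 0.1179]
tool_rot: [3.136, -0.002, -1.284]
force: [-0.7, -0.1, 0.2]
grip_width: 0.0006
[-0.09156233  0.00021558  0.11790368] -0.7310129631553653
```

View pics/sd19.png

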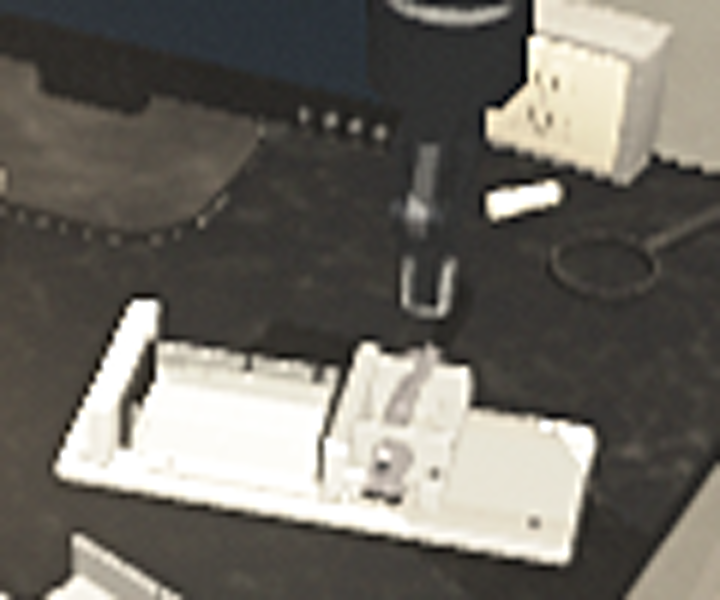

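The lever is past upright and following. I continue along the arc.

```bash
python3 -m pendant '[{"dx":0,"dy":8,"dz":2,"ax":0,"ay":0,"az":0,"claw":0},{"dx":0,"dy":15,"dz":5,"ax":0,"ay":0,"az":0,"claw":0},{"dx":0,"dy":21,"dz":9,"ax":0,"ay":0,"az":0,"claw":0},{"dx":0,"dy":27,"dz":14,"ax":0,"ay":0,"az":0,"claw":0},{"dx":0,"dy":32,"dz":19,"ax":0,"ay":0,"az":0,"claw":0},{"dx":0,"dy":36.5,"dz":24,"ax":0,"ay":0,"az":0,"claw":0},{"dx":0,"dy":36.5,"dz":24,"ax":0,"ay":0,"az":0,"claw":0}]'
python3 - <<'E'
from h import *
s=observe(); print(ws(s["position"]),s["force"]@XS)
b=grab("side"); crop(b,"sd20.png",270,130,390,230,6)
E
```

```text
clock: 20.18
position: [0.4568, 0.1895, 0.0933]
tool_rot: [3.136, -0.002, -1.284]
force: [-0.5, -0.5, -0.4]
grip_width: 0.0001
[-0.1284569   0.00018116  0.09330376] -0.6232993797818828
```

View pics/sd20.png

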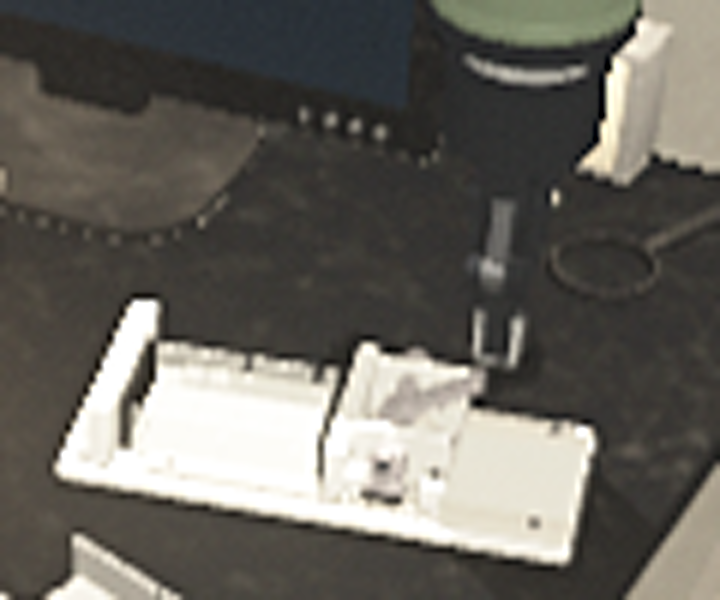

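```bash
python3 -m pendant '[{"dx":0,"dy":4,"dz":6,"ax":0,"ay":0,"az":0,"claw":0},{"dx":0,"dy":8,"dz":11.5,"ax":0,"ay":0,"az":0,"claw":0},{"dx":0,"dy":11,"dz":18,"ax":0,"ay":0,"az":0,"claw":0},{"dx":0,"dy":13.5,"dz":24.4,"ax":0,"ay":0,"az":0,"claw":0},{"dx":0,"dy":15,"dz":30,"ax":0,"ay":0,"az":0,"claw":0},{"dx":0,"dy":16,"dz":34,"ax":0,"ay":0,"az":0,"claw":0},{"dx":0,"dy":16,"dz":34,"ax":0,"ay":0,"az":0,"claw":0}]'
python3 - <<'E'
from h import *
s=observe(); print(ws(s["position"]),s["force"]@XS)
b=grab("side"); crop(b,"sd21.png",270,130,390,230,6)
w=grab("wrist"); cv2.imwrite("pics/w21.png",w["image"])
E
```

```text
clock: 20.82
position: [0.4428, 0.1853, 0.0605]
tool_rot: [3.138, -0.001, -1.284]
force: [-7.1, 0.5, 39.8]
grip_width: -0.0003
[-1.43093525e-01  1.11683959e-04  6.05258630e-02] -6.653102985156065
```

View pics/sd21.png

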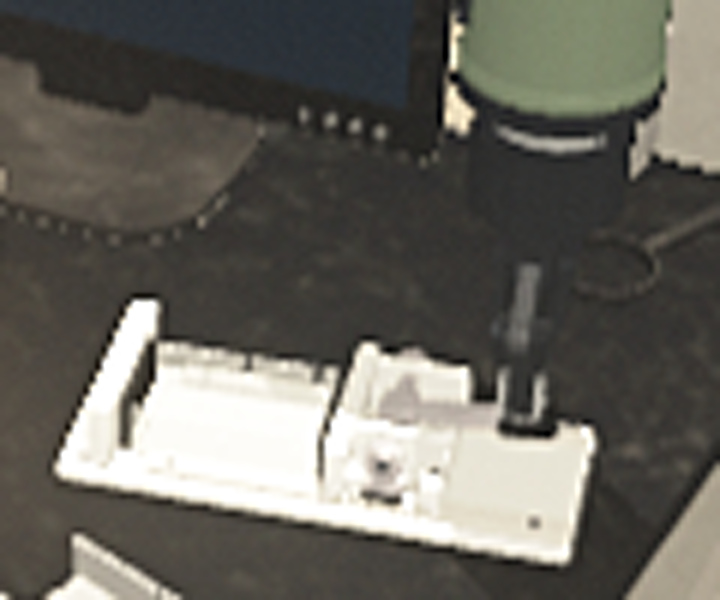

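View pics/w21.png

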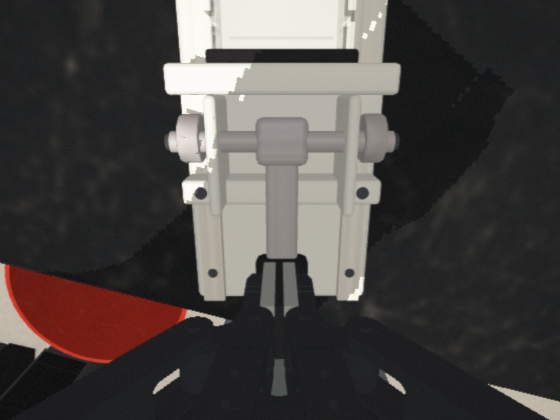

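The lever is down on its stop: the finger presses it with 40 N upward reaction and it lies nearly level. I lift off and check.

```bash
python3 -m pendant '[{"dx":0,"dy":0,"dz":-6,"ax":0,"ay":0,"az":0,"claw":0},{"dx":0,"dy":0,"dz":-30,"ax":0,"ay":0,"az":0,"claw":0},{"dx":0,"dy":-10,"dz":-70,"ax":0,"ay":0,"az":0,"claw":0},{"dx":0,"dy":-40,"dz":-110,"ax":0,"ay":0,"az":0,"claw":0},{"dx":0,"dy":-70,"dz":-140,"ax":0,"ay":0,"az":0,"claw":0},{"dx":0,"dy":-80,"dz":-150,"ax":0,"ay":0,"az":0,"claw":0},{"dx":0,"dy":-80,"dz":-150,"ax":0,"ay":0,"az":0,"claw":0}]'
python3 - <<'E'
from h import *
s=observe(); print(ws(s["position"]),s["force"])
b=grab("side"); crop(b,"sd22.png",270,150,390,240,6)
w=grab("wrist"); crop(w,"w22.png",150,0,410,420,1.42); np.save("pics/w22.npy",w,allow_pickle=True)
a=grab("scene"); cv2.imwrite("pics/sc22.png",a["image"])
E
```

```text
clock: 21.5
position: [0.5234, 0.2095, 0.2128]
tool_rot: [-3.141, -0.002, -1.282]
force: [-0.0, 0.3, 0.1]
grip_width: -0.0001
[-0.0589134   0.00044048  0.21275745] [-0.01378194  0.32109659  0.07461263]
```

View pics/w22.png

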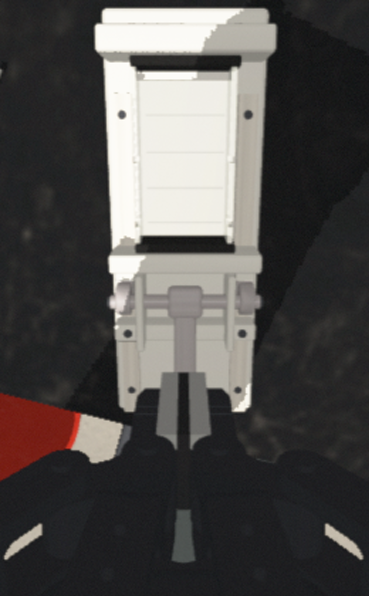

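View pics/sd22.png

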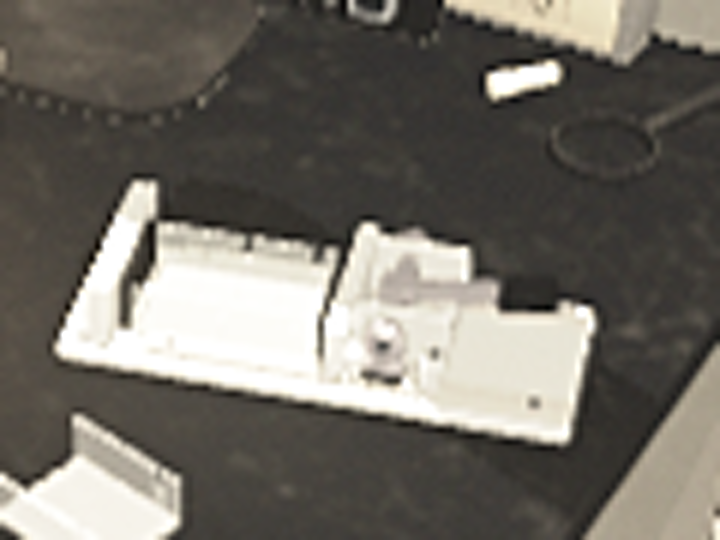

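```bash
python3 - <<'E'
from h import *
w=np.load("pics/w22.npy",allow_pickle=True).item()
crop(w,"w22a.png",215,140,345,260,5.5)
crop(w,"w22b.png",215,10,345,70,5.5)
v=np.load("pics/w17.npy",allow_pickle=True).item(); crop(v,"w17b.png",215,50,345,160,5.5)
E
```

```text
(no output)
```

View pics/w22a.png

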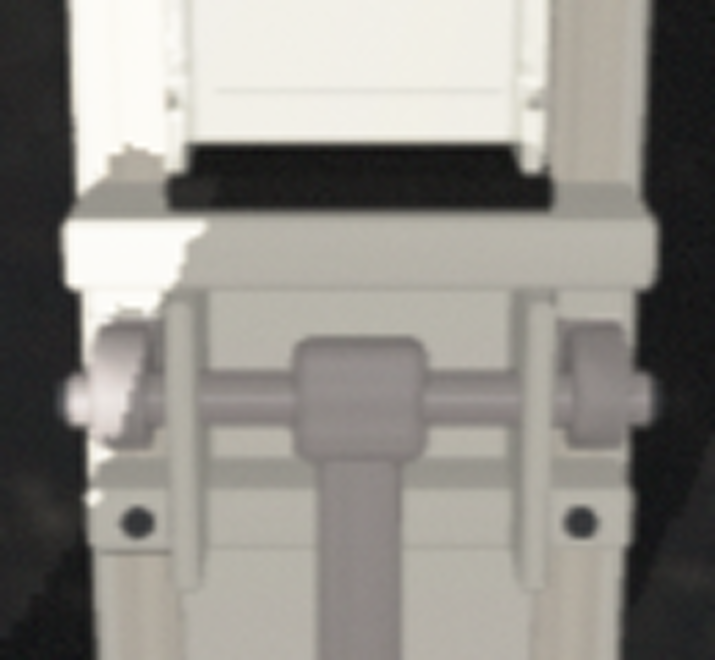

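View pics/w22b.png

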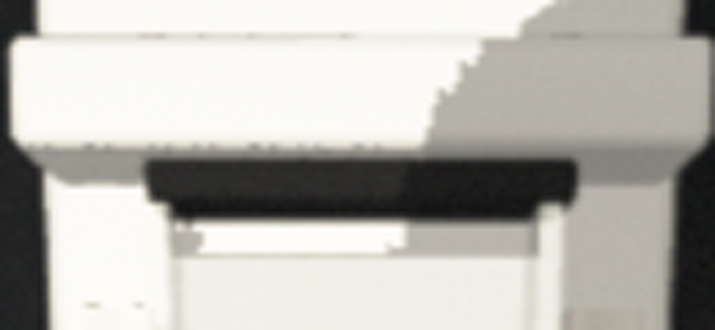

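View pics/w17b.png

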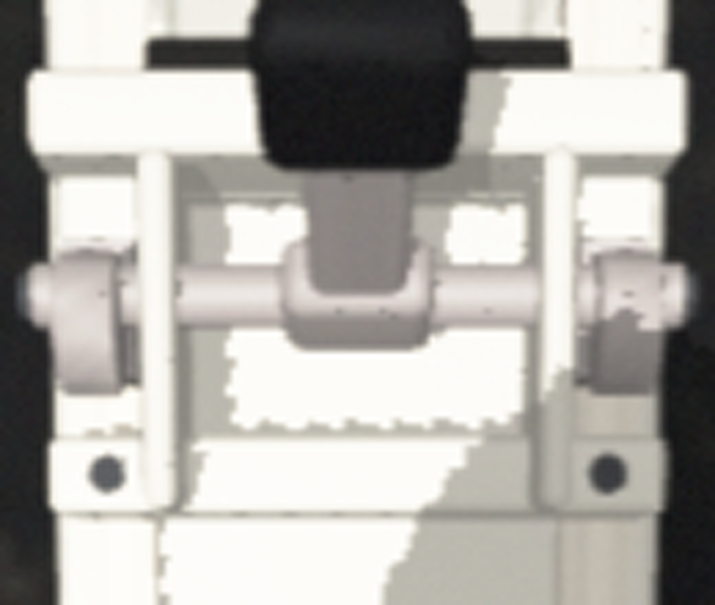

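```bash
python3 - <<'E'
from h import *
w=np.load("pics/w22.npy",allow_pickle=True).item()
B=lambda x,y:(215+(x+.5)/5.5-.5,10+(y+.5)/5.5-.5)
A=lambda x,y:(215+(x+.5)/5.5-.5,140+(y+.5)/5.5-.5)
print("wall top far",[ws(cast(w,*B(*p),.046)) for p in [(158,203),(552,203)]])
print("floor edge 255",[ws(cast(w,*B(355,r),z)).round(4) for r,z in [(255,.019),(220,.019),(220,.016),(255,.016),(160,.047)]])
print("near: floor edge 143, wall tops 172, pad top 210", [ws(cast(w,*A(360,r),z)).round(4) for r,z in [(143,.019),(143,.016),(172,.046),(210,.047),(547,.042),(175,.047)]])
v=np.load("pics/w17.npy",allow_pickle=True).item()
C=lambda x,y:(215+(x+.5)/5.5-.5,50+(y+.5)/5.5-.5)
print("w17 bar rear",ws(cast(v,*C(360,515),.042)),"front plate rear top", ws(cast(v,*C(200,153),.054)))
print("w22 front plate rear top",ws(cast(w,*A(250,288),.054)))
crop(w,"w22c.png",205,20,355,180,4)
E
```

```text
wall top far [array([0.05497164, 0.02908166, 0.046     ]), array([ 0.05493201, -0.02765127,  0.046     ])]
floor edge 255 [array([0.0506, 0.0007, 0.019 ]), array([0.0556, 0.0007, 0.019 ]), array([0.056 , 0.0007, 0.016 ]), array([0.0508, 0.0007, 0.016 ]), array([0.0604, 0.0007, 0.047 ])]
near: floor edge 143, wall tops 172, pad top 210 [array([-0.0456, -0.0001,  0.019 ]), array([-0.0462, -0.0002,  0.016 ]), array([-0.0451, -0.    ,  0.046 ]), array([-0.051, -0.   ,  0.047]), array([-1.116e-01, -1.000e-04,  4.200e-02]), array([-0.0453, -0.    ,  0.047 ])]
w17 bar rear [-0.11289222 -0.00039184  0.042     ] front plate rear top [-0.06254913  0.02239459  0.054     ]
w22 front plate rear top [-0.06207774  0.01746735  0.054     ]
```

View pics/w22c.png

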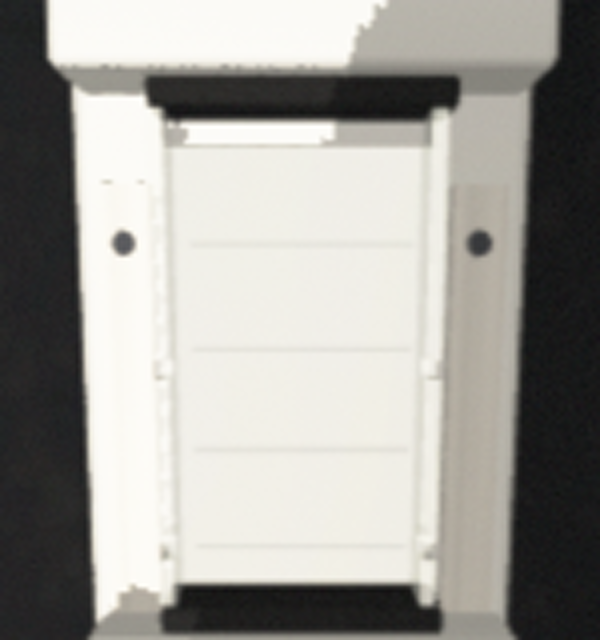

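The tray walls run from -0.045 to +0.055 (100 mm) between the seals. The gate did not creep back: its front plate measures -0.0625 before the lever and -0.0621 after. The lever is down. A last look at the bystanders follows.

View pics/sc22.png

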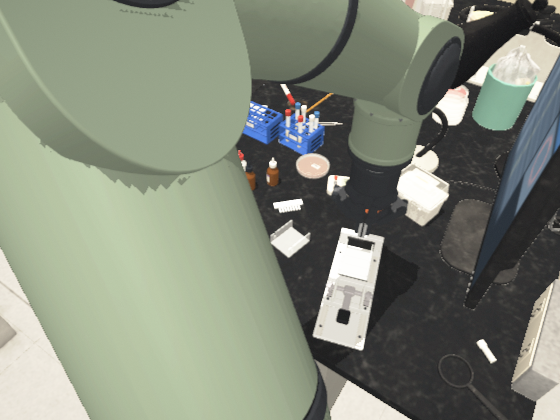

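The short tray (290,240) and the comb (288,206) are where they were. The tray is in the station and the lever points back at (343,316). I hand in.

```bash
python3 -c "
from workcell import job_done, observe
print(observe()['clock'],observe()['force']); print(job_done())"
```

```text
21.65 [ 0.10005276 -0.48463278 -0.42240856]
the job is handed in; nothing more can be done
None
```

The casting station is ready and the job is handed in, at 21.7 s on the robot's clock. The long tray lies in the channel. I slid the gate up to about 17.8 N of push, roughly 12 N of it on the seals after the drag. Then I swung the cam lever back onto its stop and moved the arm clear.

**Last checks that passed:**
- **Tray:** its walls span 100 mm from one seal to the other, and it sits within about 1 mm of the channel's centre line.
- **Gate:** it showed no measurable creep back after the lever was closed; its front plate measured -62.5 mm before and -62.1 mm after.
- **Lever:** it lies nearly level, pointing back.
- **Bystanders:** the short tray and comb look unmoved in the last scene picture. The arm hid the dropper bottle and blue marker in that picture, so I did not re-check those two.

**What went wrong or stayed unclear:**
- **First grip:** it was too low for the rails, so I set the tray back on the bench and regripped about 10 mm higher.
- **Wrist turn:** I turned the wrist the wrong way once, which ran joints 3 and 7 to their limits before I unwound it. Joint 3 read 1.4226 against its 1.42 limit.
- **Lever press:** the fingertip pressed the lever onto its stop with about 40 N.
- **Strip at the tray's far end:** the last wrist picture shows a 5 mm light strip there. I took it for a station edge seen through the clear tray, but did not confirm it.
- **Final seal squeeze:** I inferred it from the forces and positions; I had no way to measure it directly.

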